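Load the kit tray under its lever-arch hold-downs

ROBOT

A 7-joint arm with a two-finger parallel gripper is mounted at the origin on a cart in front of the work surface, level with it; the furniture and walls round the work are solid. World frame = base frame: x ahead of the robot, y to its left, z up, the work surface at z = 0. Lengths are in m, angles in rad, forces in N, time in s.
With the tool pointing down it reaches from about 0.425 to 0.875 m from the base axis. Payload 4.7 kg.
Tool frame: the origin (TCP) lies at the very end of the fingers, on their centre line; the grasp point (between the pads) lies behind it (ctrl.tcp_to_grasp is the y of the grasp point in the tool frame, in m); y points along the fingers, x is the direction in which the jaws open and shut, and the axes are right-handed (so a half turn about y gives the same grasp; the last joint's range is limited). The gripper opens to 87 mm and grips with 3 to 60 N. Pads are 19 mm wide; open, the fingers measure 117 mm over their backs; the gripper's body (75 mm by 190 mm) begins 51 mm behind the grasp point.
Start: joints at [1.127, 0.321, -0.07, 1.45, 0.023, 1.371, -0.057], TCP at [0.287, -0.583, 0.223] pointing down, gripper open.
Joint ranges: [-2.86, 2.86], [-0.3, 2.09], [-1.38, 1.24], [0.06, 2.45], [-1.56, 4.7], [0.09, 2.05], [-2.69, 2.69]. Speed limits (rad/s): [2.57, 2.57, 3.14, 3.14, 3.14, 3.14, 3.14].

INTERFACE

Orientations are given as a rotation vector (axis times angle).
In Python, from bench import ctrl, get_image, workorder gives the robot as it stands.
- The arm moves only by the tool drive_tool, never from a script. Its argument "increments" is text: rows parted by semicolons, each of 5 numbers parted by spaces: the shift along the tool's x, y, z in mm, then the turn about the tool's y in degrees, then the closure in counts, from 0 (fully open) to 255 (shut). In form: tx ty tz yaw fingers; .... A call has 1 to 20 rows; each row shifts and turns the commanded pose from where the row before left it, along the tool's axes as they then stand; what a row does not reach is not made up. A row lasts 1/8 s, in which the tool goes at most 62.5 mm and 10.7 degrees, less where a joint would pass 70% of its speed; a pose out of reach is approached as far as the arm can. A call is refused whole if a number of a shift passes 62.5 or a number of a turn 10.7, either way. A call with a gripper value outside its range is refused whole. The fingers move at their own pace and stop on an object; "squeeze" is the grip in N (left out, the last holds). Time passes only in rows, so rows that do not move let the fingers close. It gives the time, the measured TCP pose, the force and the opening at its end, in the units of the state.
- ctrl.get_state(): the state, without advancing time (a new reading comes with each control period).
- get_image(name): name is "scene" or "top" or "wrist"; returns a dict with "img" (384x512x3 uint8, red, green, blue), "mtx" (3x3 intrinsics, pixels), "camera_from_world" (4x4, takes a point from world to camera coordinates). Camera axes: x right, y up, looking along -z (the intrinsics and any distortion apply to the point x, -y, -z); pixel columns grow to the right and rows downward; lengths in m; the calibration is good to about 2 mm. A picture is of the moment at which its call begins. There is no depth.
- workorder.close_job(): hands the job in, once; it reports no verdict.
The state is a dict: "time": time; "joint_positions": joint angles; "qd": joint speeds; "joint_torque": joint torques, N m; "position": TCP position; "tool_rot": TCP orientation; "ft_force": force on the tool from outside, world axes, zero at the start; "torque": the same for the moment, N m; "grip_width": opening from 0.0 (shut) to 1.0 (fully open).
Only numpy, scipy, OpenCV 4.12 (cv2) and the standard library are available. Lean on these libraries where they do the work, as an engineer would, in place of code of your own. Each camera call takes 0.05 s, during which the arm holds its last target.

TASK

Lift the lever of the kit tray so that its steel arches spring open, and stand the nail tin and the pale wooden sleeve on the tray's floor next to the dark sleeve that is already in it, shifting that one along to make room; keep the tin of nails upright all the while. Then press the lever fully down again so that the arches close over all three, standing upright inside the tray. Leave the short pale stub and the plane on the bench where they are.

Things in the scene. Friction and masses are not known exactly. Their poses are not given: they have to be found in the camera images.
- kit_tray: Fixed low wooden tray with lever and two steel arches. Origin: centre of its underside, z = 0; x to its back (away from the robot), y to its left, z up. Walls 8 mm thick, 36 mm high. Behind the back wall shaft bearings 44 mm high (x 45 to 71 mm, y = +-70 mm); on the right a grey gearbox 48 mm high (x -13 to 83 mm, y -86 to -108 mm).
- tray_floor (a point): Centre of the tray's inner floor, 6 mm above the bench, axes as the tray's. Inside 78 mm (x) by 156 mm (y): it just takes the three things side by side in a row along y (38 + 42 + 66 mm, 10 mm to spare); the dark sleeve starts near the middle and must be shifted to one end.
- arch_bar (a point): Middle of the 6 mm bar that joins the two steel arches (8 mm rods, at tray y = +-42 mm, on a shaft at tray x = 57, z = 34 mm). Shut: at tray x = 7 mm, z = 97 mm; the arches reach forward to x = -37 mm, underside at least 84 mm above the bench. Open: swung up and back, all behind x = 50 mm, up to 125 mm high, and the tray is free from above.
- lever (a joint): Lever angle in rad: 0 = shut (down), 1.2 = fully open. An over-centre spring drives it to the nearer end, away from 0.6 rad: from shut it resists with about 5 N at the grip, past 0.6 it springs open by itself; closing is the same in reverse. The arches turn with it, 1.45 times its angle.
- lever_hinge (a point): Lever's hinge axis, along the tray's y (at tray x = 30, y = -119, z = 30 mm), axes as the tray's. A positive lever angle raises the grip, then carries it toward tray +x.
- lever_grip (a point): Centre of the black cross grip, a level bar 15 mm thick, 46 mm long (along tray y), at the lever's free end, 100 mm from the hinge. Shut: at tray x = -68, z = 47 mm, free space below, lever 10 degrees above level toward the tray's front. Open: tray x = 10, z = 128 mm. Liftable from below with tilted fingertips, or pinched. Its axes turn with the lever.
- tin: Open grey tin of nails, round, 66 mm in diameter, 75 mm tall, about 0.22 kg, standing. Origin: centre of its underside, z up. Graspable across its upper part.
- sleeve_pale: Pale turned wooden sleeve, a reel 42 mm in diameter and 70 mm tall with a narrower waist (34 mm, from 19 to 51 mm up), standing on the bench. Origin: centre of its underside, z up.
- sleeve_dark: Dark turned wooden sleeve, a reel 38 mm in diameter and 55 mm tall with a narrower waist (30 mm, from 15 to 40 mm up), standing in the tray. Origin: centre of its underside, z up.
- stub: Bystander: short pale turned wooden reel, 44 mm in diameter, 40 mm tall, standing on the bench between or beside the things to pack. Origin: centre of its underside. Leave it alone.
- plane: Bystander: dark block plane, about 155 mm long, 60 mm wide, 59 mm tall, on the bench left of the tray. Origin: centre of its underside. Leave it alone.
Mind the look-alikes: they are no part of the job. Several things have the shape of the tin; the one meant has the colours described above.

How it is judged:
On the way, in this order (a step that is already met when the one before it is completed fails the run):
1. the lever is up and the arches are open (value of joint lever above 1.1 rad), for 0.2 s.
2. tin and both sleeves stand inside the tray while the arches are still open (x of tin in the frame of kit_tray between -0.014 and 0.014 m and y of tin in the frame of kit_tray between -0.052 and 0.052 m and z of tin in the frame of kit_tray between 0 and 0.012 m and angle between each of tin, sleeve_pale, sleeve_dark's own z axis and vertical below 0.15 rad and x of sleeve_pale in the frame of kit_tray between -0.026 and 0.026 m and y of sleeve_pale in the frame of kit_tray between -0.064 and 0.064 m and z of sleeve_pale in the frame of kit_tray between 0 and 0.012 m and x of sleeve_dark in the frame of kit_tray between -0.026 and 0.026 m and y of sleeve_dark in the frame of kit_tray between -0.066 and 0.066 m and z of sleeve_dark in the frame of kit_tray between 0 and 0.012 m and value of joint lever above 1.1 rad), for 0.2 s.
At the end, for the whole second after the job is handed in: The lever is down (below 0.08 rad), the arches are shut over the tray, and the tin, the pale sleeve and the dark sleeve stand on the tray's floor inside its walls, upright within 0.15 rad and at rest (x of tin in the frame of kit_tray between -0.014 and 0.014 m and y of tin in the frame of kit_tray between -0.052 and 0.052 m and z of tin in the frame of kit_tray between 0 and 0.012 m and angle between each of tin, sleeve_pale, sleeve_dark's own z axis and vertical below 0.15 rad and x of sleeve_pale in the frame of kit_tray between -0.026 and 0.026 m and y of sleeve_pale in the frame of kit_tray between -0.064 and 0.064 m and z of sleeve_pale in the frame of kit_tray between 0 and 0.012 m and x of sleeve_dark in the frame of kit_tray between -0.026 and 0.026 m and y of sleeve_dark in the frame of kit_tray between -0.066 and 0.066 m and z of sleeve_dark in the frame of kit_tray between 0 and 0.012 m and linear speed of each of tin, sleeve_pale, sleeve_dark below 0.02 m/s and value of joint lever below 0.08 rad); the robot touches nothing.
It fails at once if the tin of nails is tipped by more than 0.5 rad (angle between tin's own z axis and vertical above 0.5 rad).
It fails at once if the short stub is moved more than 30 mm (distance of stub from where it was at the start of the episode above 0.03 m).
It fails at once if the plane is moved more than 30 mm (distance of plane from where it was at the start of the episode above 0.03 m).
It also fails if it takes over 72 s, if anything falls off the work surface, if the arm or the gripper's body presses on something with over 40 N, if the wrist force passes 120 N, or if a joint passes its speed limit or range.

## Working session

There is one attempt and no reset: what is moved stays moved. The work goes in short steps, Python scripts to look and compute and a tool call to move; the robot and the scene stay as the last step left them, time stands still between calls to the robot, and variables do not carry over. Pictures are saved under pics/ and viewed, and the job is handed in when it is done.

Besides the shell and the picture viewer there is one more tool, called in YAML: its name, and indented under it one key for each argument. drive_tool: Moves the arm, as the interface text tells. Its arguments: {"type":"object","properties":{"increments":{"type":"string"},"squeeze":{"type":"number"}},"required":["increments"]}

```bash
ls; mkdir -p pics
python3 - <<'E'
from bench import ctrl,get_image,workorder
import cv2,numpy as np
s=ctrl.get_state()
for k,v in s.items(): print(k,np.round(v,4))
print(ctrl.tcp_to_grasp)
for n in ("scene","top"):
    d=get_image(n); cv2.imwrite(f"pics/{n}0.png",d["img"][:,:,::-1]); print(n,d["mtx"].round(1).tolist(),d["camera_from_world"].round(3).tolist(), d.keys())
E
```

```text
pics
time 0.0
joint_positions [ 1.1271  0.3218 -0.0701  1.4517  0.0226  1.3708 -0.0569]
qd [-0.001  -0.0023 -0.0004 -0.0003  0.0017  0.0017  0.0001]
joint_torque [-1.00000e-04 -4.91295e+01 -4.04100e-01 -3.12525e+01 -6.40000e-02
  4.37000e-02  2.00000e-04]
position [ 0.287  -0.5826  0.2214]
tool_rot [-1.3907  0.867  -0.8642]
ft_force [ 0.0379 -0.1108 -0.4759]
torque [-0.0816 -0.0185 -0.0017]
grip_width 1.0004
-0.0187
scene [[380.0, 0.0, 261.2], [0.0, 380.0, 194.9], [0.0, 0.0, 1.0]] [[-0.776, -0.631, 0.02, 0.553], [0.465, -0.55, 0.694, -0.186], [-0.427, 0.548, 0.72, -0.831], [0.0, 0.0, 0.0, 1.0]] dict_keys(['img', 'mtx', 'camera_from_world'])
top [[367.9, 0.0, 256.5], [0.0, 367.9, 192.7], [0.0, 0.0, 1.0]] [[-0.045, -0.999, -0.001, 0.255], [0.975, -0.044, 0.217, -0.541], [-0.217, 0.008, 0.976, -0.945], [0.0, 0.0, 0.0, 1.0]] dict_keys(['img', 'mtx', 'camera_from_world'])
```

View pics/scene0.png

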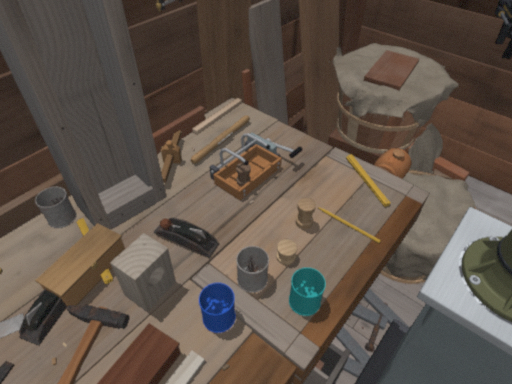

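View pics/top0.png

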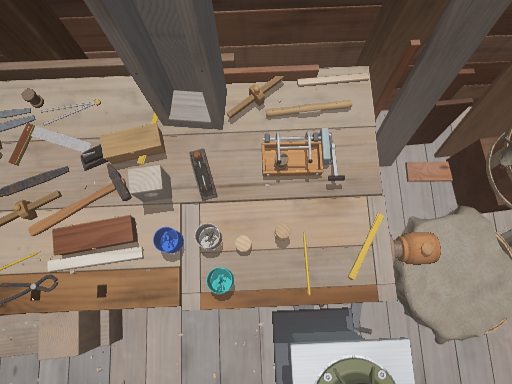

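```bash
cat > h.py <<'E'
import cv2,numpy as np
from scipy.spatial.transform import Rotation as R
from bench import ctrl,get_image,workorder
def cam(n):
    d=get_image(n); return d
def ray(d,u,v):
    K=d["mtx"];T=d["camera_from_world"]
    p=np.array([(u-K[0,2])/K[0,0],-(v-K[1,2])/K[1,1],-1.])
    return -T[:3,:3].T@T[:3,3], T[:3,:3].T@p
def onz(d,u,v,z):
    o,r=ray(d,u,v); return o+r*(z-o[2])/r[2]
def proj(d,P):
    K=d["mtx"];T=d["camera_from_world"]
    c=T[:3,:3]@np.asarray(P,float)+T[:3,3]
    return np.array([K[0,0]*c[0]/-c[2]+K[0,2], K[1,1]*-c[1]/-c[2]+K[1,2]])
def tri(d1,p1,d2,p2):
    o1,r1=ray(d1,*p1);o2,r2=ray(d2,*p2)
    A=np.c_[r1,-r2]; s=np.linalg.lstsq(A,o2-o1,rcond=None)[0]
    a,b=o1+s[0]*r1,o2+s[1]*r2
    return (a+b)/2,np.linalg.norm(a-b)
def crop(d,u0,v0,u1,v1,k,f):
    im=cv2.resize(d["img"][v0:v1,u0:u1,::-1],None,fx=k,fy=k,interpolation=cv2.INTER_CUBIC); cv2.imwrite(f,im)
def st():
    s=ctrl.get_state(); print("t",round(s["time"],2),"p",np.round(s["position"],4),"R",R.from_rotvec(s["tool_rot"]).as_matrix().round(3).tolist(),"F",np.round(s["ft_force"],1),"w",round(float(s["grip_width"]),3)); return s
E
python3 - <<'E'
from h import *
t=cam("top");s=cam("scene");st()
print(ctrl.get_state()["time"])
crop(t,180,115,380,305,4,"pics/t1.png" )
crop(s,190,120,350,330,2.8,"pics/s1.png")
import pickle; pickle.dump((t,s),open("c0.pkl","wb"))
E
```

```text
t 0.2 p [ 0.2871 -0.5828  0.2219] R [[0.442, -0.001, 0.897], [-0.897, 0.001, 0.442], [-0.001, -1.0, -0.0]] F [-0.   0.6 -0.6] w 1.0
0.2
```

View pics/t1.png

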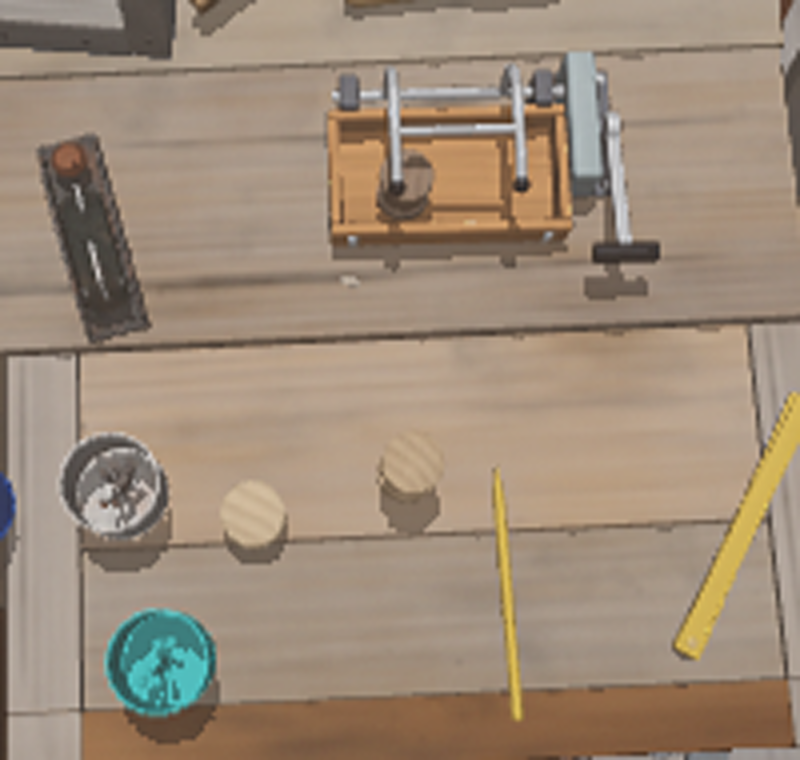

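View pics/s1.png

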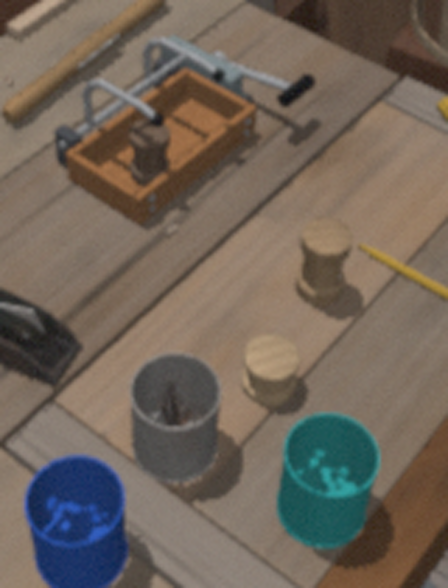

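Run:
```python
from h import *
import pickle
t,s=pickle.load(open("c0.pkl","rb"))
T=lambda x,y:(180+(x+.5)/4-.5,115+(y+.5)/4-.5)
for n,p,z in [("BL",(330,112),.036),("FL",(331,238),.036),("FR",(571,232),.036),("BR",(568,105),.036),("tin",(113,486),.075),("pale",(411,462),.07),("stub",(254,514),.04),("dark",(407,184),.061),("gripL",(593,252),.047),("gripR",(659,250),.047),("archL",(397,186),.09),("archR",(521,184),.09),("teal",(160,662),.075),("planeF",(120,330),.03),("planeB",(70,140),.03)]:
    print(n,onz(t,*T(*p),z).round(4))
S=lambda x,y:(190+(x+.5)/2.8-.5,120+(y+.5)/2.8-.5)
for n,p,z in [("tin",(176,394),.075),("pale",(325,238),.07),("stub",(271,360),.04),("dark",(150,137),.061),("FL",(148,207),.036),("BL",(70,153),.036),("FR",(256,107),.036),("BR",(186,68),.036),("gripL",(284,97),.047),("gripR",(309,82),.047)]:
    print("S",n,onz(s,*S(*p),z).round(4))
```

```text
BL [0.7042 0.2081 0.036 ]
FL [0.6102 0.2119 0.036 ]
FR [0.6069 0.042  0.036 ]
BR [0.7018 0.0363 0.036 ]
tin [0.4378 0.3637 0.075 ]
pale [0.4453 0.1674 0.07  ]
stub [0.4184 0.2733 0.04  ]
dark [0.6398 0.1579 0.061 ]
gripL [0.5888 0.0301 0.047 ]
gripR [ 0.5882 -0.016   0.047 ]
archL [0.6296 0.1672 0.09  ]
archR [0.6273 0.0835 0.09  ]
teal [0.3242 0.3355 0.075 ]
planeF [0.5517 0.3629 0.03  ]
planeB [0.6936 0.3966 0.03  ]
S tin [0.4393 0.3667 0.075 ]
S pale [0.4457 0.1677 0.07  ]
S stub [0.418  0.2768 0.04  ]
S dark [0.6437 0.16   0.061 ]
S FL [0.6027 0.2105 0.036 ]
S BL [0.7044 0.2045 0.036 ]
S FR [0.6117 0.0389 0.036 ]
S BR [0.7029 0.0366 0.036 ]
S gripL [0.5926 0.0199 0.047 ]
S gripR [ 0.5873 -0.0149  0.047 ]
```

drive_tool:
  increments: "0 0 0 9 0; 0 0 0 9 0; 0 0 0 9.2 0; -30 0 15 0 0; -49 0 25 0 0; -49 0 25 0 0; -49 0 25 0 0; -49 0 25 0 0; -49 0 25 0 0; -49 0 25 0 0; -49 0 25 0 0; -49 0 25 0 0; -49 0 25 0 0; -49 0 25 0 0; -49 0 25 0 0; -19 0 10 0 0; 0 0 0 0 0"
  squeeze: 15

```text
time: 2.33
position: [0.5973, 0.0021, 0.2221]
tool_rot: [-1.203, 1.22, -1.218]
ft_force: [-0.9, -1.1, 0.4]
grip_width: 0.999
```

Run:
```python
from h import *
st()
w=cam("wrist"); cv2.imwrite("pics/w1.png",w["img"][:,:,::-1])
s=cam("scene"); cv2.imwrite("pics/sa.png",s["img"][:,:,::-1])
g=lambda p:proj(w,p).round(1)
print("grip exp",g((.5885,.005,.047)))
for T in ((256,192),):print(onz(w,*T,.047))
import pickle;pickle.dump(w,open("w1.pkl","wb"))
```

```text
t 2.33 p [0.5973 0.0021 0.2221] R [[-0.013, -0.001, 1.0], [-1.0, 0.001, -0.013], [-0.001, -1.0, -0.001]] F [-0.9 -1.1  0.4] w 0.999
grip exp [253.9 180.9]
[0.57338257 0.00251532 0.047     ]
```

View pics/w1.png

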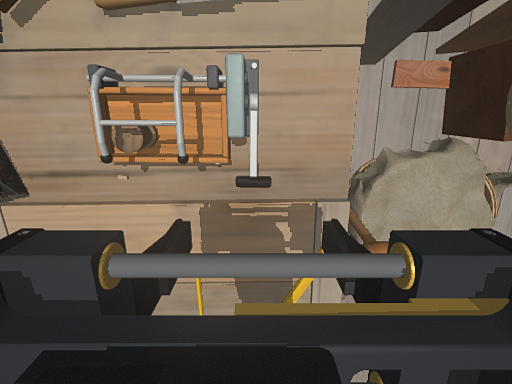

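View pics/sa.png

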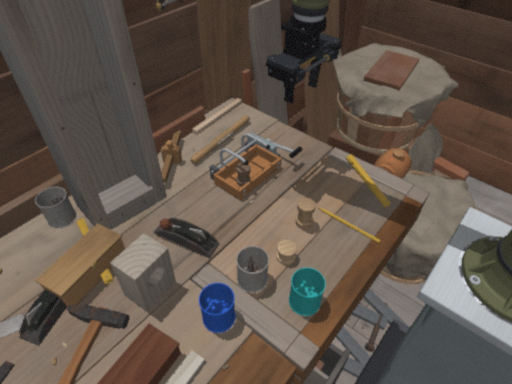

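drive_tool:
  increments: "-3 30 -9 0 0; 0 50 0 0 0; 0 50 0 0 0; 0 40 0 0 0; 0 14 0 0 0; 0 0 0 0 140; 0 0 0 0 140; 0 0 0 0 140;0 0 0 0 140"
  squeeze: 20

```text
time: 3.55
position: [0.5889, 0.0029, 0.0396]
tool_rot: [-1.2, 1.22, -1.223]
ft_force: [-0.6, -0.4, 0.8]
grip_width: 0.632
```

Run:
```python
from h import *
st()
w=cam("wrist"); cv2.imwrite("pics/w2.png",w["img"][:,:,::-1])
s=cam("scene"); crop(s,200,80,360,220,4,"pics/sb.png")
```

```text
t 3.55 p [0.5889 0.0029 0.0396] R [[-0.017, 0.002, 1.0], [-1.0, -0.0, -0.017], [0.0, -1.0, 0.002]] F [-0.6 -0.4  0.8] w 0.632
```

View pics/w2.png

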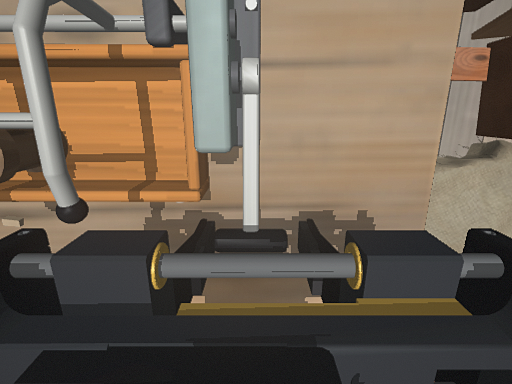

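View pics/sb.png

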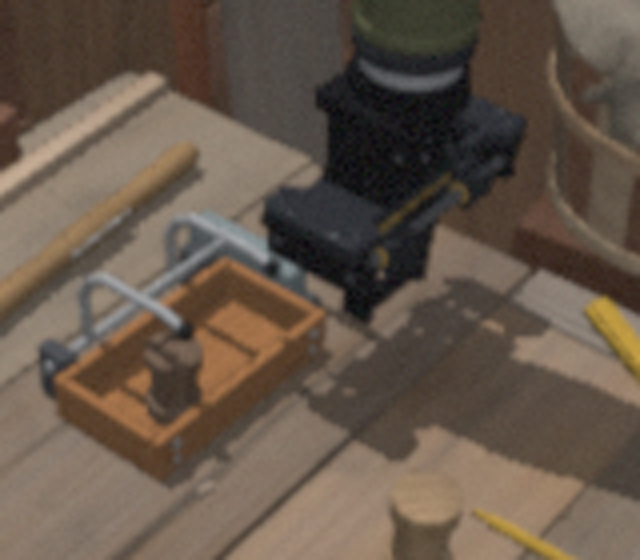

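drive_tool:
  increments: "0 0 0 0 160; 0 0 0 0 160; 0 0 0 0 160"

```text
time: 4.03
position: [0.5889, 0.0065, 0.0393]
tool_rot: [-1.198, 1.221, -1.218]
ft_force: [0.3, 5.3, 2.3]
grip_width: 0.525
```

drive_tool:
  increments: "-3 -5 1 0 160; 0 -5 1 0 160; 0 -10 3 0 160; 0 -9 4 0 160; 0 -9 5 0 160; 0 -8 6 0 160; 0 -7 7 0 160; 0 -7 7 0 160; 0 -6 8 0 160; 0 -5 9 0 160; 0 -4 9 0 160; 0 -3 9 0 160; 0 -2 10 0 160; 0 0 0 0 160"

```text
time: 5.78
position: [0.6692, 0.0051, 0.1216]
tool_rot: [-1.198, 1.219, -1.223]
ft_force: [-4.1, 4.4, 9.7]
grip_width: 0.524
```

Run:
```python
from h import *
st()
w=cam("wrist"); cv2.imwrite("pics/w3.png",w["img"][:,:,::-1])
s=cam("scene"); crop(s,200,60,360,200,4,"pics/sc.png")
```

```text
t 5.78 p [0.6692 0.0051 0.1216] R [[-0.017, 0.003, 1.0], [-1.0, 0.0, -0.017], [-0.0, -1.0, 0.003]] F [-4.1  4.4  9.7] w 0.524
```

View pics/w3.png

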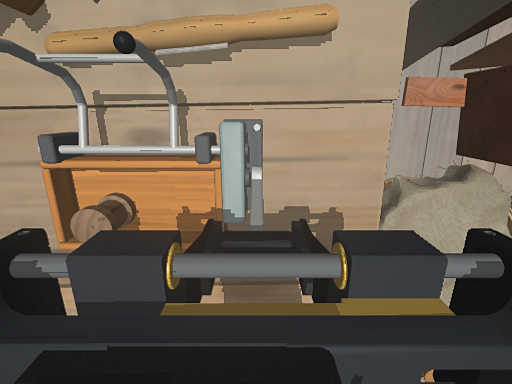

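View pics/sc.png

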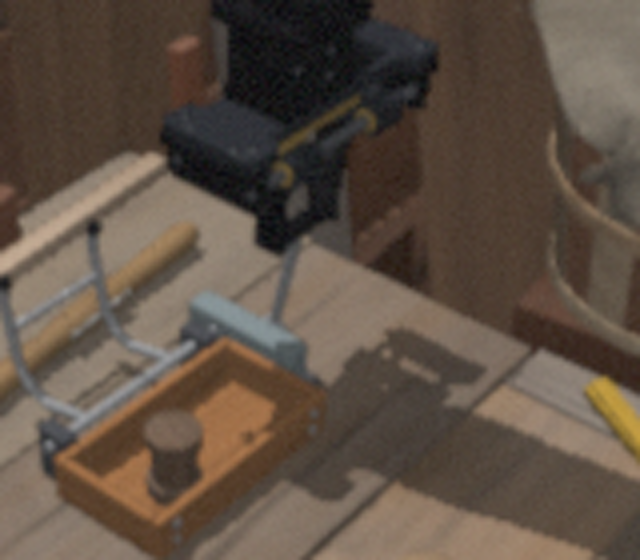

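drive_tool:
  increments: "0 0 0 0 100; 0 0 0 0 0; 0 0 0 0 0; 0 0 0 0 0; 0 -30 0 0 0; 0 -30 0 0 0; -40 0 -8 0 0; -50 0 -10 0 0; -50 0 -10 0 0; -12 0 0 0 0; 0 0 0 0 0"

```text
time: 7.25
position: [0.6418, 0.1575, 0.1784]
tool_rot: [-1.202, 1.22, -1.221]
ft_force: [-0.4, -0.1, 0.7]
grip_width: 0.998
```

Run:
```python
from h import *
import pickle
st()
w=cam("wrist"); cv2.imwrite("pics/w4.png",cv2.resize(w["img"][:,:,::-1],(768,576)))
t=cam("top"); crop(t,240,115,360,205,6,"pics/t4.png")
s=cam("scene"); crop(s,200,60,360,200,4,"pics/s4.png")
pickle.dump((w,t,s),open("c4.pkl","wb"))
print(w["camera_from_world"].round(3))
```

```text
t 7.25 p [0.6418 0.1575 0.1784] R [[-0.015, 0.0, 1.0], [-1.0, -0.001, -0.015], [0.001, -1.0, 0.0]] F [-0.4 -0.1  0.7] w 0.998
[[-0.016 -1.     0.001  0.167]
 [ 0.959 -0.015 -0.284 -0.591]
 [ 0.284 -0.004  0.959 -0.53 ]
 [ 0.     0.     0.     1.   ]]
```

View pics/w4.png

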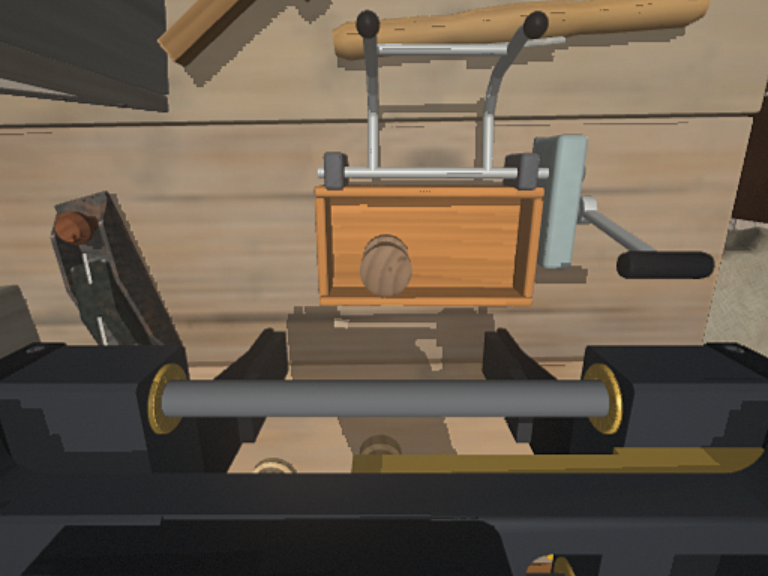

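View pics/s4.png

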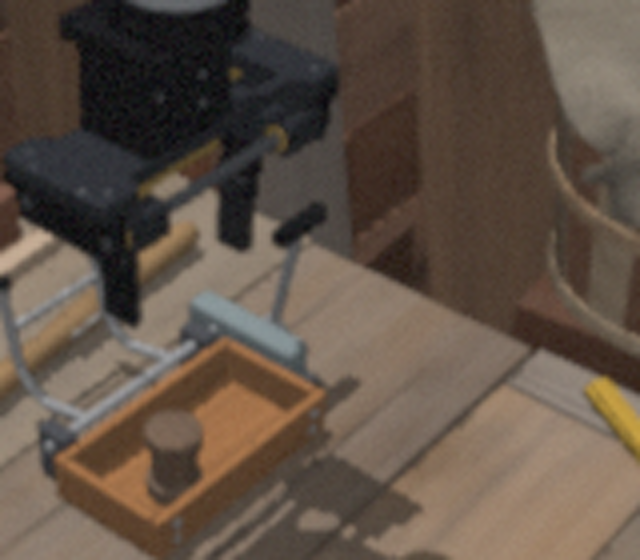

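View pics/t4.png

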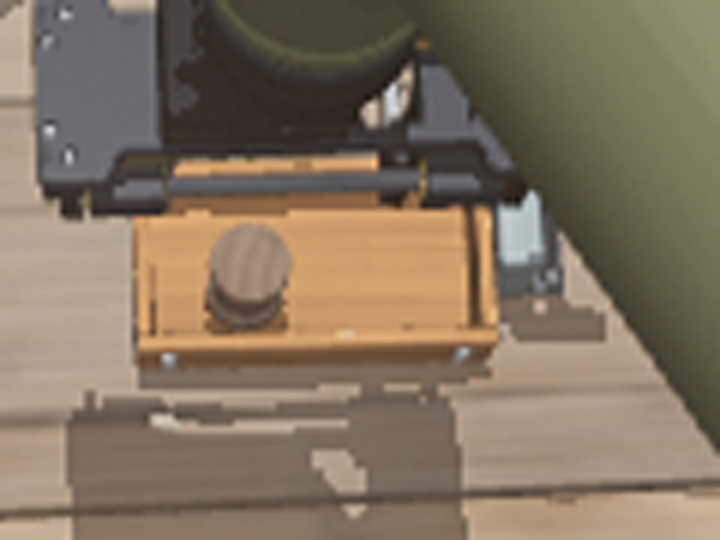

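Run:
```python
from h import *
import pickle
w,t,s=pickle.load(open("c4.pkl","rb"))
W=lambda p:((p[0]+.5)/1.5-.5,(p[1]+.5)/1.5-.5)
for n,p,z in [("BL",(317,188),.036),("FL",(319,303),.036),("FR",(533,303),.036),("BR",(544,188),.036),("dark",(386,270),.061),("iBL",(326,196),.036),("iBR",(535,196),.036),("leverL",(620,266),.128),("leverR",(712,265),.128)]:
    print(n,onz(w,*W(p),z).round(4))
T=lambda p:(240+(p[0]+.5)/6-.5,115+(p[1]+.5)/6-.5)
for n,p,z in [("dark",(249,262),.061),("FL",(137,352),.036),("FR",(496,347),.036)]:
    print("T",n,onz(t,*T(p),z).round(4))
S=lambda p:(200+(p[0]+.5)/4-.5,60+(p[1]+.5)/4-.5)
for n,p,z in [("dark",(173,433),.061),("FL",(165,533),.036),("BL",(58,463),.036),("FR",(325,390),.036),("BR",(226,338),.036)]:
    print("S",n,onz(s,*S(p),z).round(4))
o=-w["camera_from_world"][:3,:3].T@w["camera_from_world"][:3,3];print(o)
# predicted
for c in [(.047,.086),(-.047,.086),(-.047,-.086),(.047,-.086)]:
    a=np.radians(-1);P=(.656+c[0]*np.cos(a)-c[1]*np.sin(a),.124+c[0]*np.sin(a)+c[1]*np.cos(a),.036)
    print(np.round(P,4),(proj(w,P)*1.5).round(1),((proj(t,P)-[240,115])*6).round(), ((proj(s,P)-[200,60])*4).round())
```

```text
BL [0.706 0.206 0.036]
FL [0.6164 0.2101 0.036 ]
FR [0.6137 0.0385 0.036 ]
BR [0.7033 0.0384 0.036 ]
dark [0.6491 0.156  0.061 ]
iBL [0.7001 0.1997 0.036 ]
iBR [0.6977 0.0445 0.036 ]
leverL [0.6663 0.0286 0.128 ]
leverR [ 0.666  -0.0215  0.128 ]
T dark [0.6467 0.1583 0.061 ]
T FL [0.6127 0.2117 0.036 ]
T FR [0.6076 0.0423 0.036 ]
S dark [0.6463 0.1586 0.061 ]
S FL [0.6076 0.2113 0.036 ]
S BL [0.7027 0.2083 0.036 ]
S FR [0.6142 0.0368 0.036 ]
S BR [0.7024 0.0371 0.036 ]
[0.71965645 0.155996   0.3403216 ]
[0.7045 0.2092 0.036 ] [312.6 189.9] [131. 165.] [ 54. 461.]
[0.6105 0.2108 0.036 ] [318.3 309.7] [137. 354.] [160. 529.]
[0.6075 0.0388 0.036 ] [531.7 310. ] [501. 344.] [329. 394.]
[0.7015 0.0372 0.036 ] [545.1 190.3] [488. 156.] [225. 337.]
```

drive_tool:
  increments: "0 50 6 0 40; 0 50 0 0 80; 0 31 0 0 100; 0 0 0 0 180; 0 0 0 0 180; 0 0 0 0 180; 0 0 0 0 180; 0 0 0 0 180; 0 -4 0 0 180; -8 0 4 0 180; -8 0 4 0 180; -8 0 3 0 180; 0 0 0 0 180"
  squeeze: 15

```text
time: 9.02
position: [0.659, 0.1824, 0.0512]
tool_rot: [-1.202, 1.221, -1.22]
ft_force: [0.7, 0.3, 0.0]
grip_width: 0.407
```

Run:
```python
from h import *
import pickle
st()
w=cam("wrist"); cv2.imwrite("pics/w5.png",cv2.resize(w["img"][:,:,::-1],(768,576)))
s=cam("scene"); crop(s,200,60,360,200,4,"pics/s5.png")
```

```text
t 9.03 p [0.659  0.1824 0.0512] R [[-0.015, -0.001, 1.0], [-1.0, 0.001, -0.015], [-0.001, -1.0, -0.001]] F [0.7 0.3 0. ] w 0.407
```

View pics/w5.png

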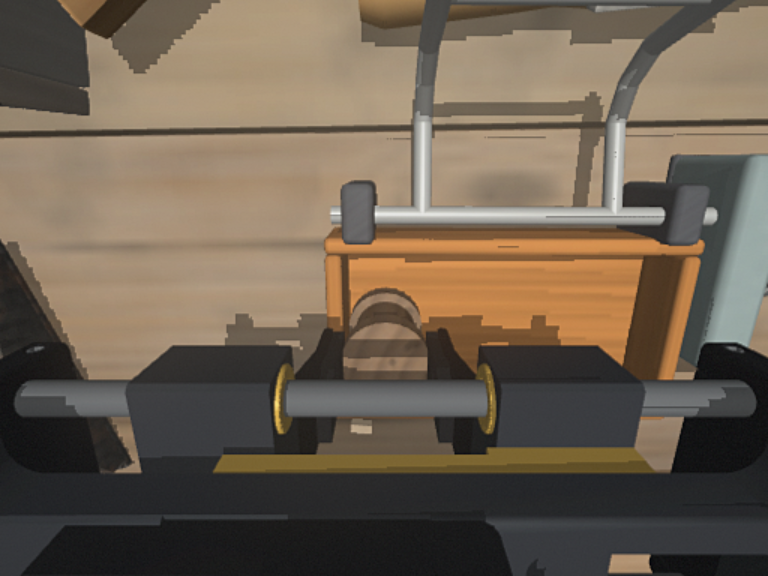

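View pics/s5.png

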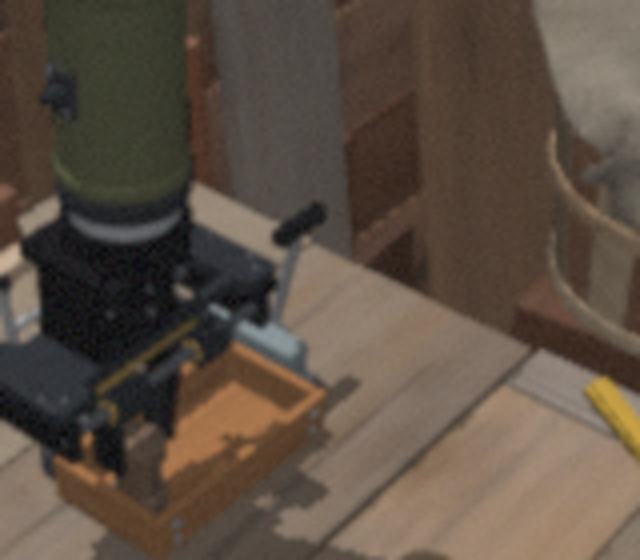

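drive_tool:
  increments: "0 4 0 0 180; 0 0 0 0 100; 0 0 0 0 0; 0 0 0 0 0; 0 -50 0 0 0; 0 -50 0 0 0; 4 0 -50 0 0; 4 0 -55 0 0; 4 0 -55 0 0; 3 0 -53 0 0; 0 0 0 -10 0; 0 0 0 -10 0; 0 0 0 -10 0; 0 0 0 -10 0; 0 0 0 -10 0; 0 0 0 -10 0; 0 0 0 -10 0; 0 0 0 -10 0; 0 0 0 -10 0; 0 0 0 0 0"

```text
time: 11.62
position: [0.4458, 0.1693, 0.1474]
tool_rot: [-1.571, 0.015, -0.015]
ft_force: [-0.8, 1.0, 0.1]
grip_width: 1.002
```

Run:
```python
from h import *
import pickle
st()
w=cam("wrist"); cv2.imwrite("pics/w6.png",cv2.resize(w["img"][:,:,::-1],(768,576)))
s=cam("scene"); crop(s,190,60,350,270,2.8,"pics/s6.png")
t=cam("top"); crop(t,180,115,380,305,4,"pics/t6.png")
pickle.dump((w,t,s),open("c6.pkl","wb"))
```

```text
t 11.62 p [0.4458 0.1693 0.1474] R [[1.0, -0.0, 0.019], [-0.019, -0.0, 1.0], [-0.0, -1.0, -0.0]] F [-0.8  1.   0.1] w 1.002
```

View pics/w6.png

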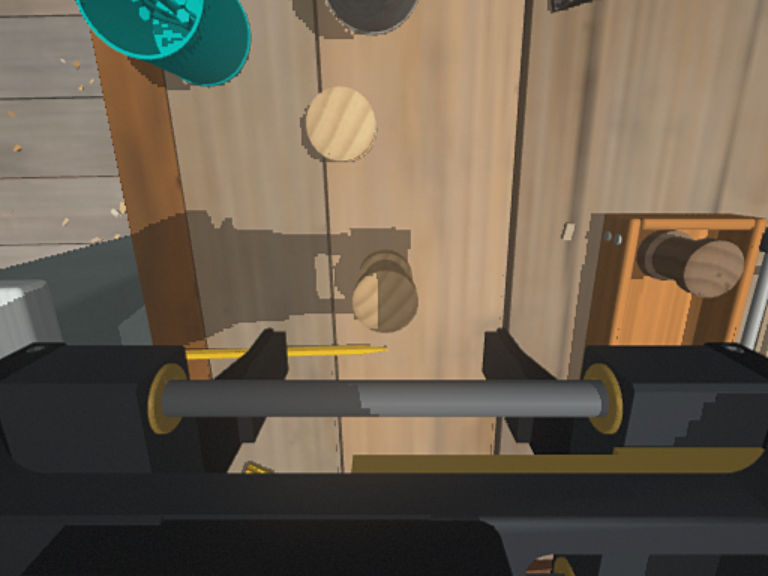

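View pics/s6.png

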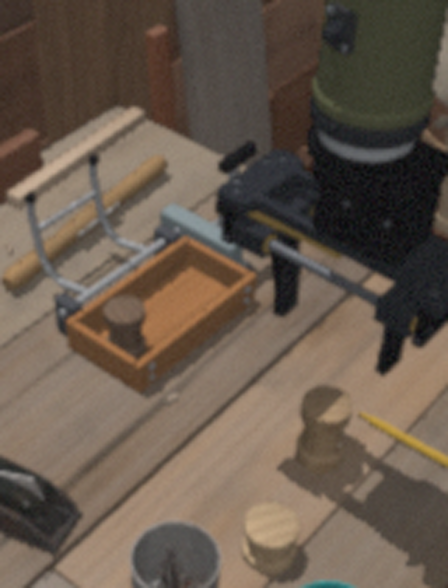

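View pics/t6.png

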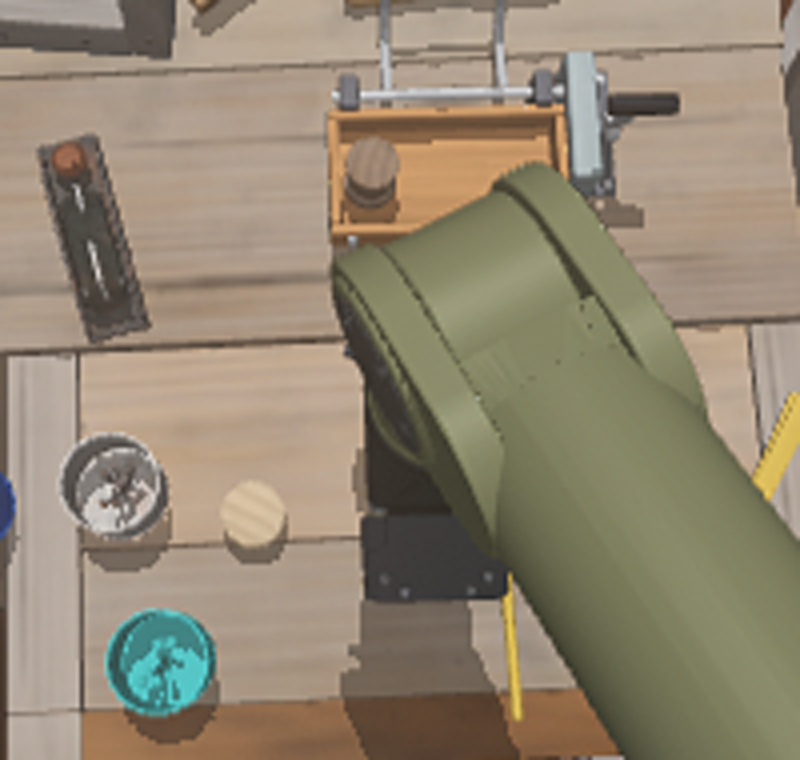

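Run:
```python
from h import *
import pickle
w,t,s=pickle.load(open("c6.pkl","rb"))
W=lambda p:((p[0]+.5)/1.5-.5,(p[1]+.5)/1.5-.5)
T=lambda p:(180+(p[0]+.5)/4-.5,115+(p[1]+.5)/4-.5)
S=lambda p:(190+(p[0]+.5)/2.8-.5,60+(p[1]+.5)/2.8-.5)
print("pale",onz(w,*W((385,302)),.07),onz(s,*S((326,406)),.07))
print("stub",onz(w,*W((341,124)),.04))
print("dark",onz(w,*W((714,269)),.061),onz(t,*T((372,163)),.061),onz(s,*S((124,310)),.061))
```

```text
pale [0.44571278 0.16556779 0.07      ] [0.44507491 0.16714797 0.07      ]
stub [0.42027784 0.27340638 0.04      ]
dark [0.65594973 0.18064333 0.061     ] [0.65616652 0.18142082 0.061     ] [0.65730386 0.1804753  0.061     ]
```

drive_tool:
  increments: "0 50 -2.5 0 60; 0 47 0 0 80; 0 0 0 0 170; 0 0 0 0 170; 0 0 0 0 170; 0 0 0 0 170; 0 0 0 0 170; 0 -45 0 0 170; 0 -45 0 0 170; 50 0 -6 0 170; 55 0 -6 0 170; 55 0 -6 0 170; 52 0 -4 0 170; 0 0 0 0 170; 0 0 0 0 170"
  squeeze: 20

```text
time: 13.65
position: [0.6567, 0.1417, 0.14]
tool_rot: [-1.57, 0.014, -0.012]
ft_force: [-0.3, 0.1, 0.4]
grip_width: 0.458
```

Run:
```python
from h import *
import pickle
st()
w=cam("wrist"); cv2.imwrite("pics/w7.png",cv2.resize(w["img"][:,:,::-1],(768,576)))
s=cam("scene"); crop(s,190,60,350,210,4,"pics/s7.png")
t=cam("top"); crop(t,180,115,380,305,4,"pics/t7.png")
pickle.dump((w,t,s),open("c7.pkl","wb"))
```

```text
t 13.65 p [0.6567 0.1417 0.14  ] R [[1.0, -0.002, 0.017], [-0.017, 0.0, 1.0], [-0.002, -1.0, 0.0]] F [-0.3  0.1  0.4] w 0.458
```

View pics/w7.png

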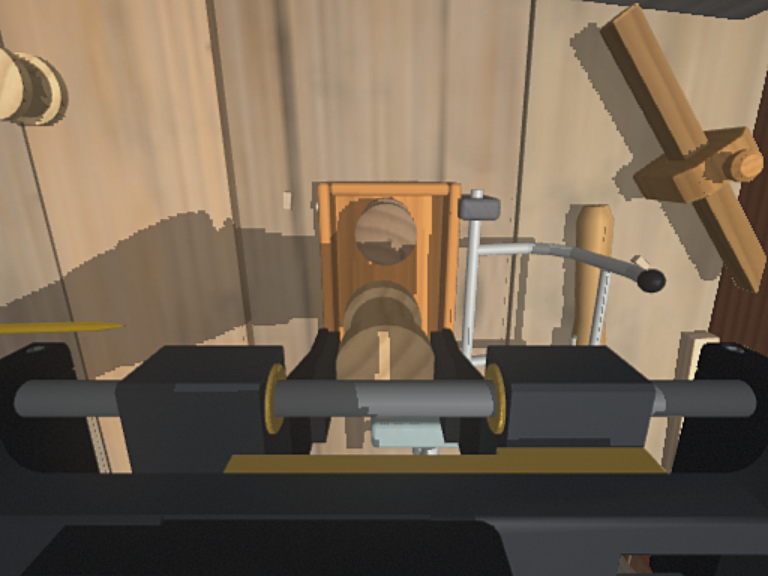

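View pics/s7.png

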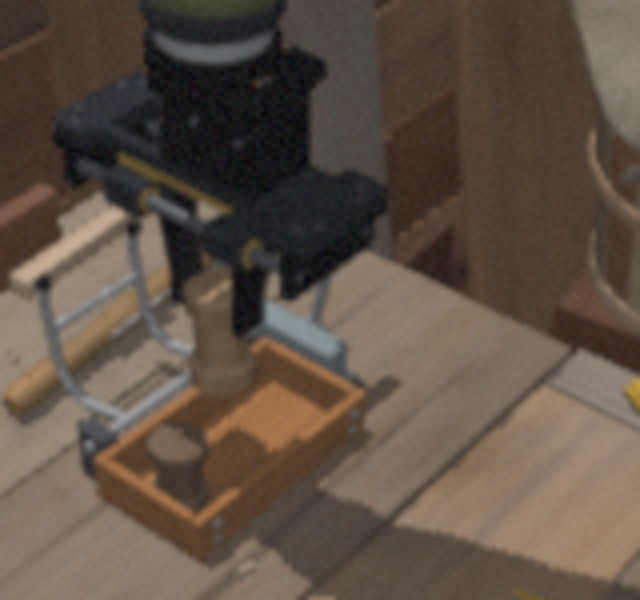

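drive_tool:
  increments: "1 0 -2.5 0 170; 0 40 0 0 170; 0 30 0 0 170; 0 8 0 0 170; 0 5 0 0 170; 0 0 0 0 170"

```text
time: 14.55
position: [0.6594, 0.1391, 0.0591]
tool_rot: [-1.57, 0.011, -0.015]
ft_force: [0.6, -0.4, 0.1]
grip_width: 0.455
```

Run:
```python
from h import *
import pickle
st()
w=cam("wrist"); cv2.imwrite("pics/w8.png",cv2.resize(w["img"][:,:,::-1],(768,576)))
s=cam("scene"); crop(s,190,60,350,210,4,"pics/s8.png")
```

```text
t 14.55 p [0.6594 0.1391 0.0591] R [[1.0, 0.002, 0.017], [-0.017, 0.0, 1.0], [0.002, -1.0, 0.0]] F [ 0.6 -0.4  0.1] w 0.455
```

View pics/w8.png

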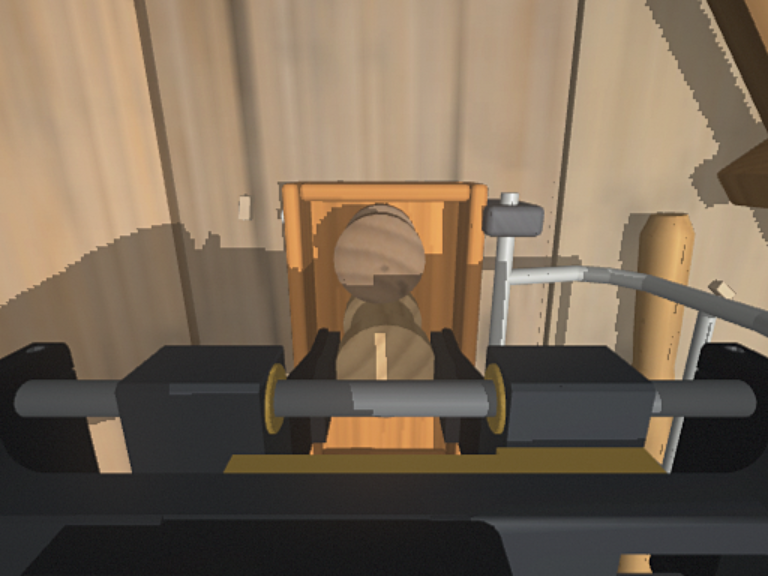

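View pics/s8.png

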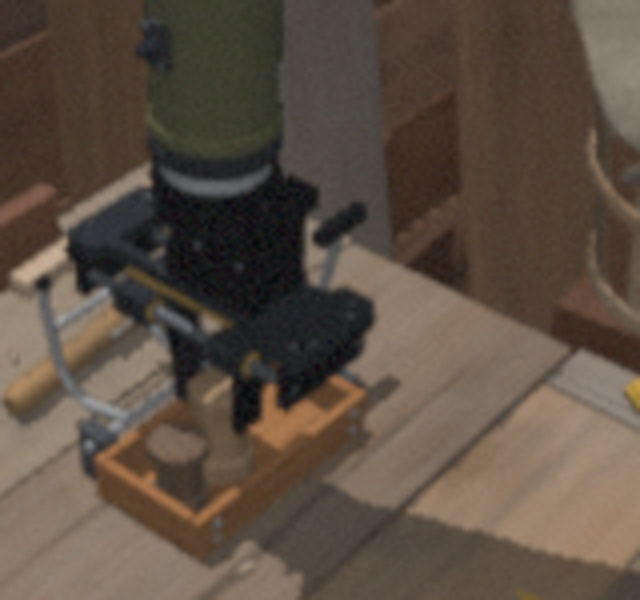

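drive_tool:
  increments: "0 3 0 0 170; 0 0 0 0 110; 0 0 0 0 60; 0 0 0 0 60; 0 0 0 0 60; 0 -40 0 0 60; 0 -50 0 0 60; -20 -20 20 0 0; -40 0 40 0 0; -40 0 40 0 0; -40 0 40 0 0; -40 0 40 0 0; -37 0 42 0 0; 0 0 0 0 0; 0 0 0 0 0"

```text
time: 16.52
position: [0.4457, 0.3639, 0.1644]
tool_rot: [-1.572, 0.013, -0.014]
ft_force: [0.2, 0.4, -0.3]
grip_width: 1.002
```

Run:
```python
from h import *
import pickle
st()
w=cam("wrist"); cv2.imwrite("pics/w9.png",cv2.resize(w["img"][:,:,::-1],(768,576)))
s=cam("scene"); crop(s,190,100,350,310,2.8,"pics/s9.png")
t=cam("top"); crop(t,180,115,380,305,4,"pics/t9.png")
pickle.dump((w,t,s),open("c9.pkl","wb"))
```

```text
t 16.52 p [0.4457 0.3639 0.1644] R [[1.0, 0.001, 0.017], [-0.017, -0.001, 1.0], [0.001, -1.0, -0.001]] F [ 0.2  0.4 -0.3] w 1.002
```

View pics/w9.png

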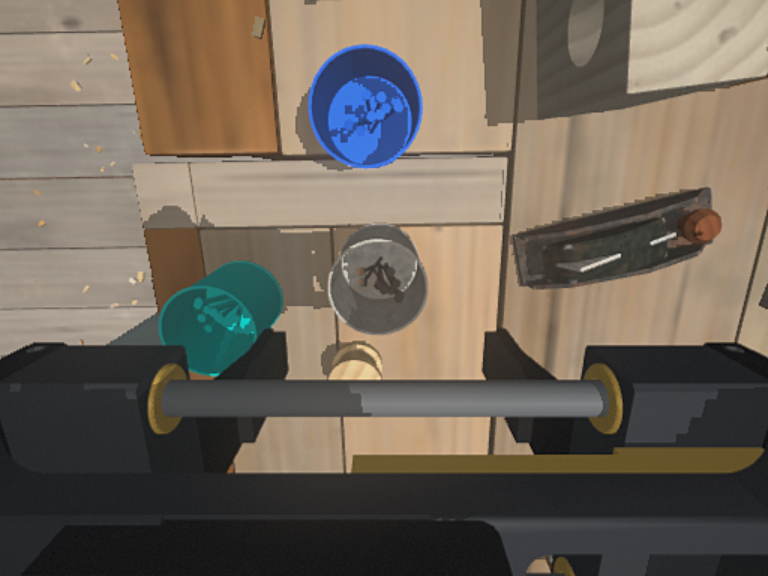

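View pics/s9.png

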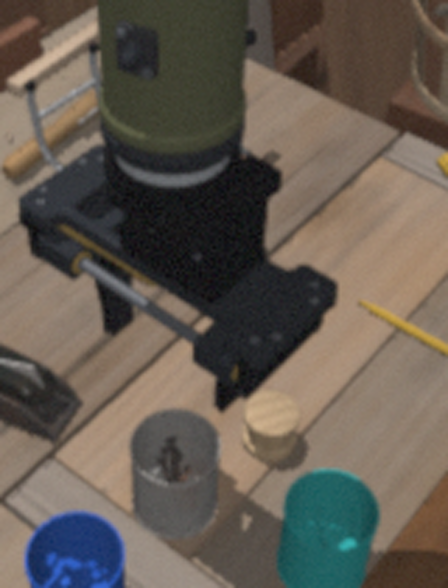

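View pics/t9.png

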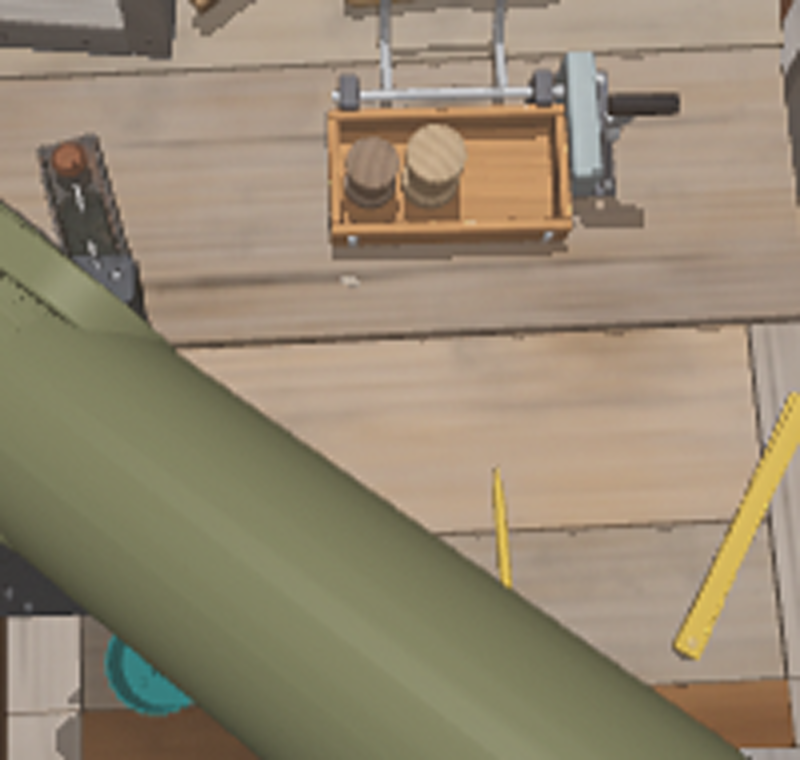

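Run:
```python
from h import *
import pickle
w,t,s=pickle.load(open("c9.pkl","rb"))
W=lambda p:((p[0]+.5)/1.5-.5,(p[1]+.5)/1.5-.5)
T=lambda p:(180+(p[0]+.5)/4-.5,115+(p[1]+.5)/4-.5)
S=lambda p:(190+(p[0]+.5)/2.8-.5,100+(p[1]+.5)/2.8-.5)
print("tin",onz(w,*W((378,284)),.075),onz(s,*S((175,450)),.075),[onz(w,*W(p),.075).round(4) for p in((329,284),(427,284),(378,333))])
print("dark",onz(t,*T((372,163)),.061),"pale",onz(t,*T((435,153)),.076),onz(t,*T((406,153)),.076),onz(t,*T((464,153)),.076), "inner R wall",onz(t,*T((556,160)),.036), "L",onz(t,*T((341,160)),.036))
```

```text
tin [0.44123412 0.36854395 0.075     ] [0.43981775 0.36716258 0.075     ] [array([0.4093, 0.3691, 0.075 ]), array([0.4732, 0.368 , 0.075 ]), array([0.4405, 0.334 , 0.075 ])]
dark [0.65616652 0.18142082 0.061     ] pale [0.6564795  0.13863119 0.076     ] [0.65737819 0.15855663 0.076     ] [0.65558086 0.11870685 0.076     ] inner R wall [0.66070585 0.04830564 0.036     ] L [0.66763592 0.20198087 0.036     ]
```

drive_tool:
  increments: "-5 50 3 0 0; 0 40 0 0 0; 0 24 0 0 0; 0 0 0 0 100; 0 0 0 0 100; 0 0 0 0 100; 0 0 0 0 100; 0 0 0 0 100; 0 -10 0 0 100; 0 -30 0 0 100; 0 -40 0 0 100; 0 -20 0 0 100; 0 0 0 0 100"
  squeeze: 20

```text
time: 18.3
position: [0.4409, 0.3679, 0.1516]
tool_rot: [-1.57, 0.012, -0.015]
ft_force: [-0.2, -0.0, -3.3]
grip_width: 0.746
```

Run:
```python
from h import *
import pickle
st()
w=cam("wrist"); cv2.imwrite("pics/w10.png",cv2.resize(w["img"][:,:,::-1],(768,576)))
s=cam("scene"); crop(s,190,100,350,310,2.8,"pics/s10.png")
```

```text
t 18.3 p [0.4409 0.3679 0.1516] R [[1.0, 0.002, 0.017], [-0.017, 0.001, 1.0], [0.002, -1.0, 0.001]] F [-0.2 -0.  -3.3] w 0.746
```

View pics/w10.png

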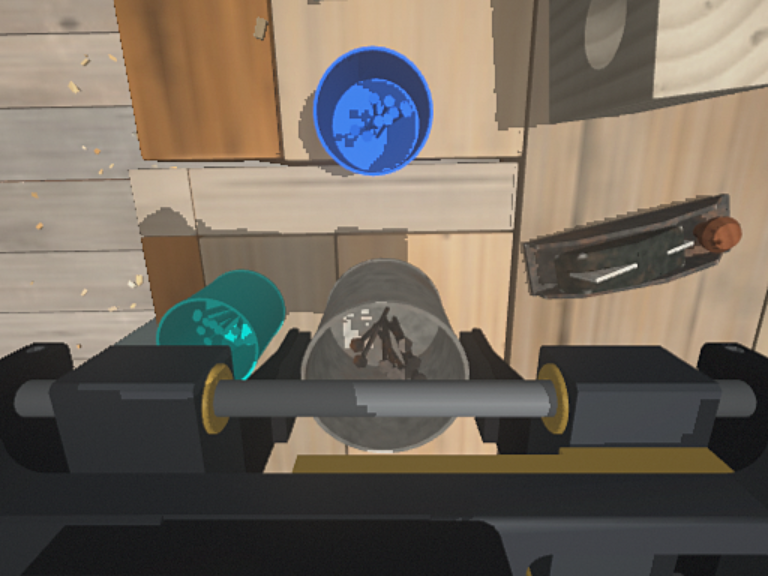

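View pics/s10.png

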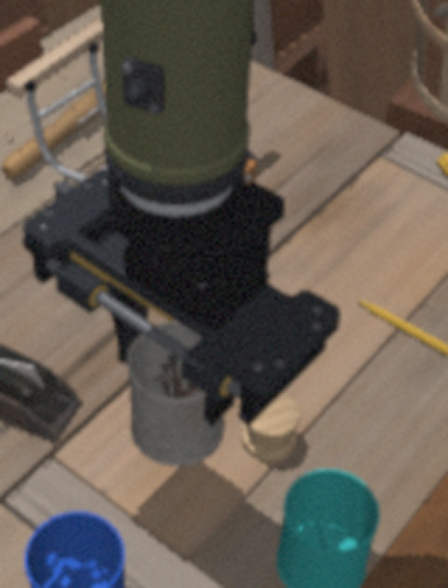

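drive_tool:
  increments: "12 0 -15 0 100; 25 0 -31 0 100; 25 0 -32 0 100; 25 0 -31 0 100; 25 0 -32 0 100; 25 0 -31 0 100; 25 0 -32 0 100; 25 0 -31 0 100; 25 0 -32 0 100; 10 0 -14 0 100; 0 0 0 0 100; 0 0 0 0 100"

```text
time: 19.9
position: [0.6564, 0.0851, 0.1503]
tool_rot: [-1.569, 0.012, -0.01]
ft_force: [0.1, 0.6, -1.8]
grip_width: 0.747
```

Run:
```python
from h import *
import pickle
S=st()
w=cam("wrist"); cv2.imwrite("pics/w11.png",cv2.resize(w["img"][:,:,::-1],(768,576)))
s=cam("scene"); crop(s,190,30,350,210,3.3,"pics/s11.png")
W=lambda p:((p[0]+.5)/1.5-.5,(p[1]+.5)/1.5-.5)
print(onz(w,*W((385,376)),S["position"][2]+.025))
pickle.dump((w,s),open("c11.pkl","wb"))
```

```text
t 19.9 p [0.6564 0.0851 0.1503] R [[1.0, -0.001, 0.014], [-0.014, 0.001, 1.0], [-0.001, -1.0, 0.001]] F [ 0.1  0.6 -1.8] w 0.747
[0.65628373 0.08635621 0.17526993]
```

View pics/w11.png

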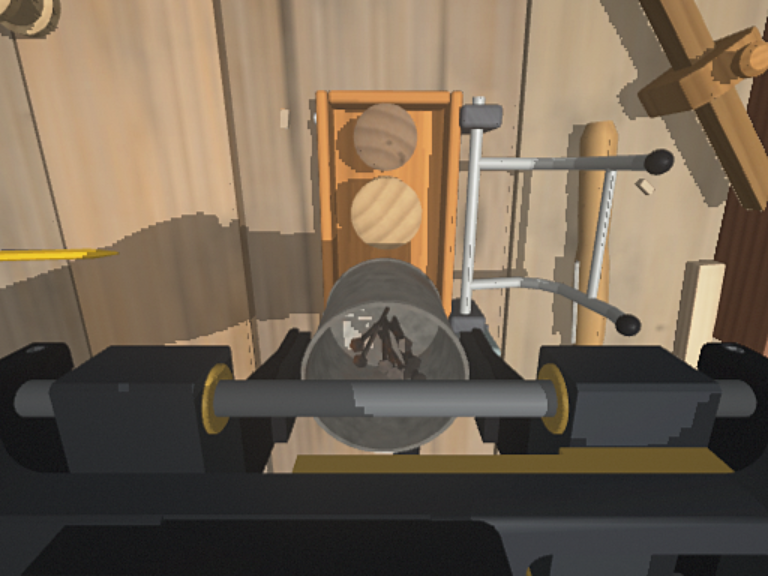

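View pics/s11.png

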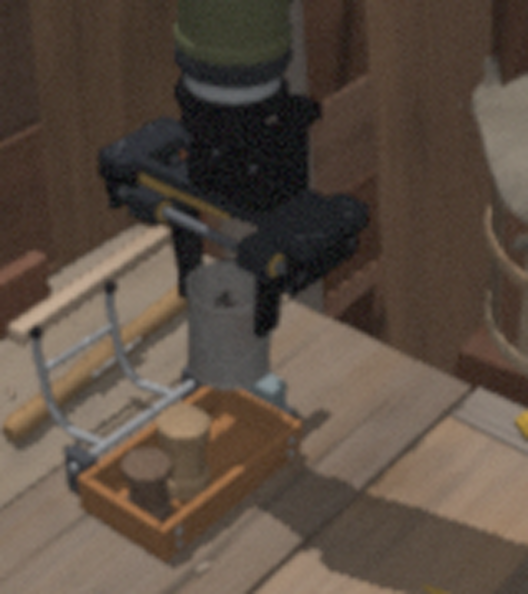

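Run:
```python
from h import *
import pickle
w,s=pickle.load(open("c11.pkl","rb"))
W=lambda p:((p[0]+.5)/1.5-.5,(p[1]+.5)/1.5-.5)
print("pale",[onz(w,*W(p),.076).round(4) for p in((386,211),(386,244),(386,178))],"dark",[onz(w,*W(p),.061).round(4) for p in((385,137),(385,170),(385,104))],"wall x",onz(w,*W((332,200)),.036),onz(w,*W((445,200)),.036),"Lwall",onz(w,*W((386,106)),.036))
print("tin L",onz(w,*W((385,260)),.1003))
```

```text
pale [array([0.6576, 0.1384, 0.076 ]), array([0.6573, 0.119 , 0.076 ]), array([0.6578, 0.157 , 0.076 ])] dark [array([0.6576, 0.18  , 0.061 ]), array([0.6573, 0.1613, 0.061 ]), array([0.6579, 0.1978, 0.061 ])] wall x [0.6212152  0.14225744 0.036     ] [0.69756174 0.14112333 0.036     ] Lwall [0.65852678 0.20017326 0.036     ]
tin L [0.65666435 0.11474491 0.1003    ]
```

drive_tool:
  increments: "3 0 -3.5 0 100; 0 30 0 0 100; 0 25 0 0 100; 0 15 0 0 100; 0 10 0 0 100; 0 6 0 0 100; 0 0 0 0 100"

```text
time: 20.88
position: [0.6622, 0.0905, 0.0697]
tool_rot: [-1.558, 0.003, -0.013]
ft_force: [-3.2, 13.6, 12.8]
grip_width: 0.75
```

Run:
```python
from h import *
import pickle
S=st()
w=cam("wrist"); cv2.imwrite("pics/w12.png",cv2.resize(w["img"][:,:,::-1],(768,576)))
s=cam("scene"); crop(s,190,30,350,210,3.3,"pics/s12.png")
```

```text
t 20.88 p [0.6622 0.0905 0.0697] R [[1.0, 0.007, 0.01], [-0.011, 0.012, 1.0], [0.007, -1.0, 0.012]] F [-3.2 13.6 12.8] w 0.75
```

View pics/w12.png

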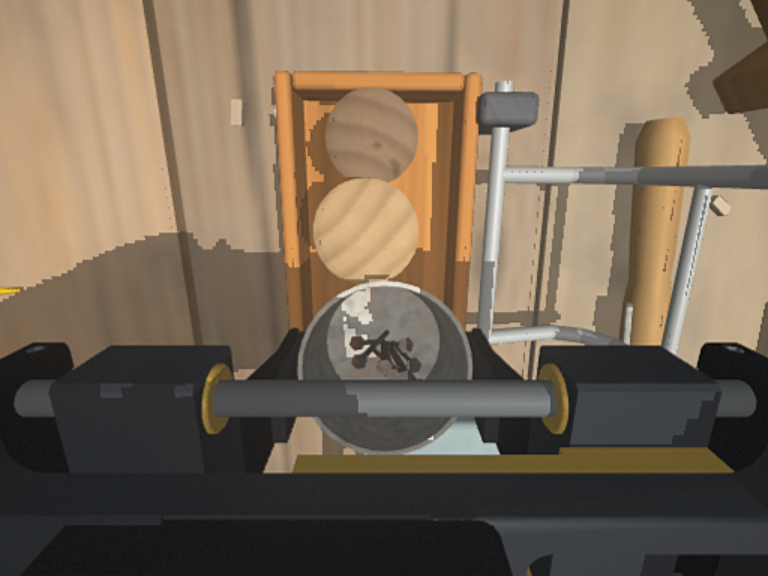

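View pics/s12.png

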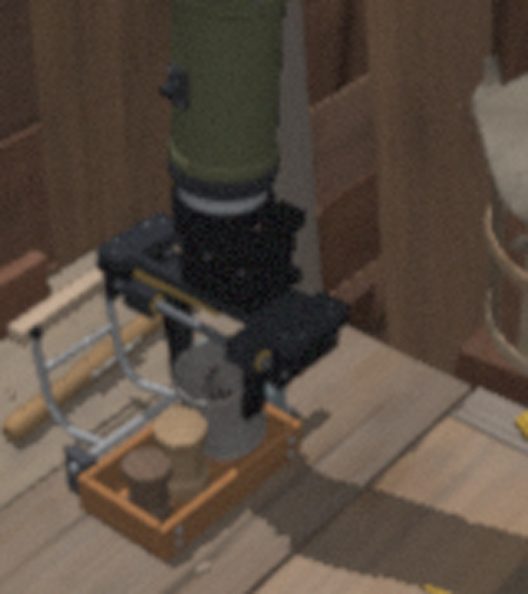

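drive_tool:
  increments: "0 -20 0 0 100; 0 -20 0 0 100; 0 -16 0 0 100; 0 0 0 0 100; 0 0 0 0 100"

```text
time: 21.6
position: [0.6601, 0.0786, 0.1199]
tool_rot: [-1.571, 0.015, -0.013]
ft_force: [0.9, -0.3, -2.8]
grip_width: 0.751
```

Run:
```python
from h import *
import pickle
S=st()
w=cam("wrist"); cv2.imwrite("pics/w13.png",cv2.resize(w["img"][:,:,::-1],(768,576)))
s=cam("scene"); crop(s,220,60,300,160,6,"pics/s13.png")
pickle.dump((w,s),open("c13.pkl","wb"))
```

```text
t 21.6 p [0.6601 0.0786 0.1199] R [[1.0, -0.001, 0.017], [-0.017, -0.0, 1.0], [-0.001, -1.0, -0.001]] F [ 0.9 -0.3 -2.8] w 0.751
```

View pics/w13.png

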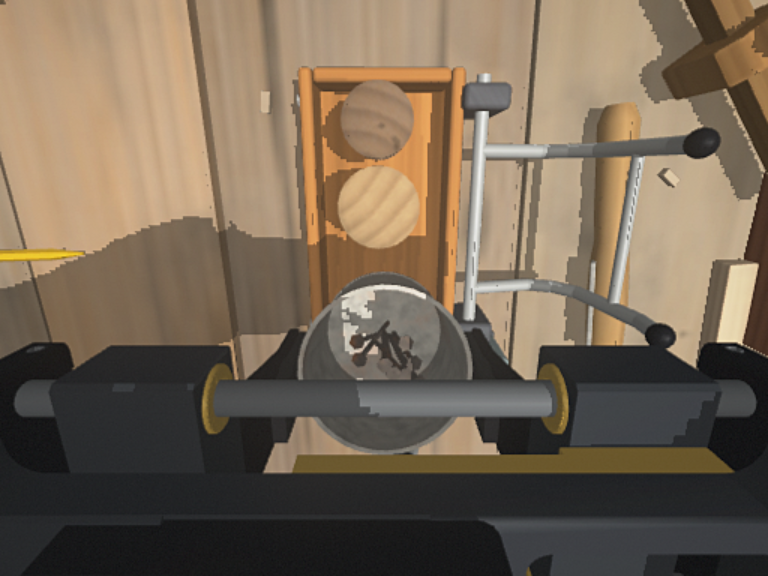

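View pics/s13.png

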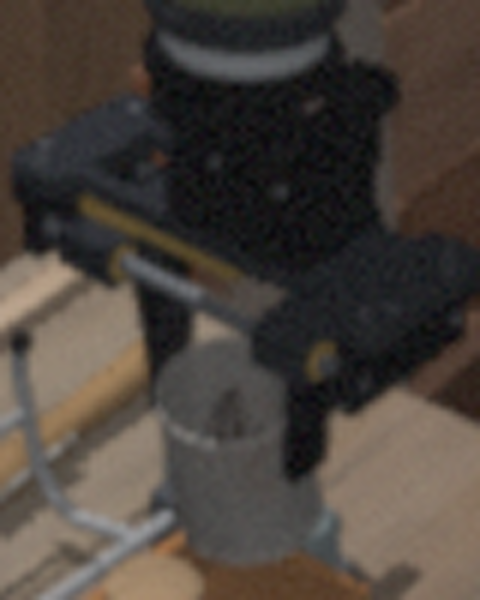

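drive_tool:
  increments: "0 -20 0 0 100; -20 -10 10 0 100; -35 0 14 0 100; -35 0 16 0 100; -35 0 16 0 100; -35 0 14 0 100; 0 20 0 0 100; 0 30 0 0 100; 0 25 0 0 100; 0 10 0 0 100; 0 0 0 0 100"

```text
time: 23.08
position: [0.5018, 0.1521, 0.0659]
tool_rot: [-1.571, 0.013, -0.013]
ft_force: [-0.3, -0.0, -0.7]
grip_width: 0.746
```

Run:
```python
from h import *
import pickle
S=st()
w=cam("wrist"); cv2.imwrite("pics/w14.png",cv2.resize(w["img"][:,:,::-1],(768,576)))
s=cam("scene"); crop(s,230,100,330,220,5,"pics/s14.png")
```

```text
t 23.07 p [0.5018 0.1521 0.0659] R [[1.0, -0.0, 0.017], [-0.017, 0.0, 1.0], [-0.0, -1.0, 0.0]] F [-0.3 -0.  -0.7] w 0.746
```

View pics/s14.png

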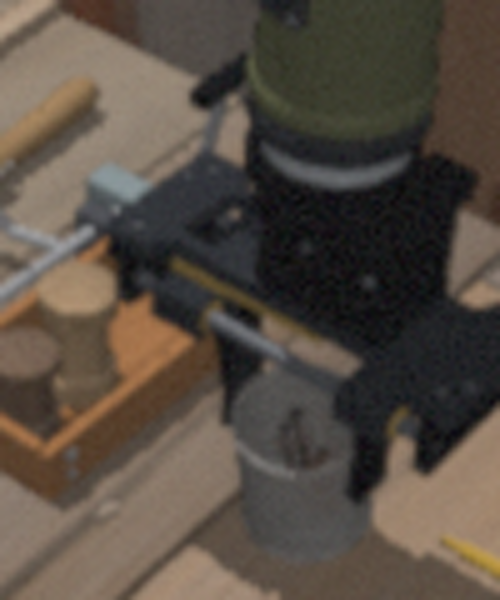

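View pics/w14.png

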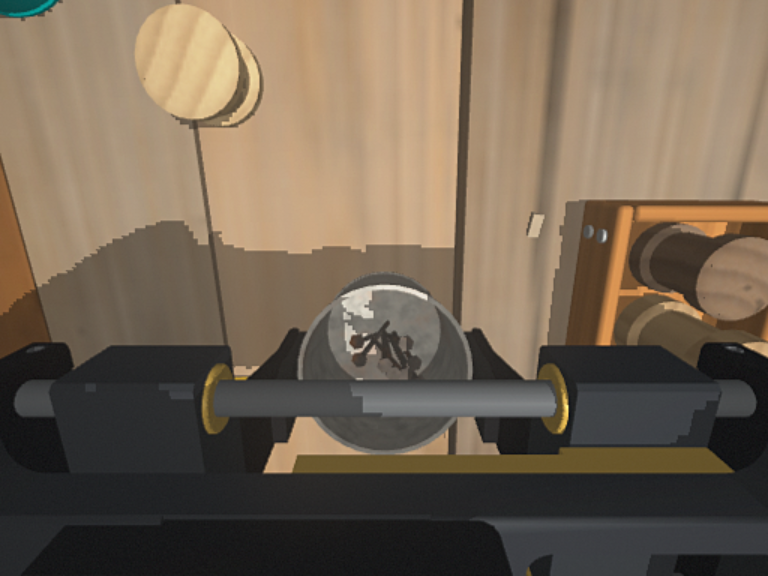

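drive_tool:
  increments: "0 4 0 0 100; 0 4 0 0 100; 0 0 0 0 100"
  squeeze: 10

```text
time: 23.55
position: [0.5015, 0.1518, 0.0572]
tool_rot: [-1.571, 0.014, -0.013]
ft_force: [0.7, 0.0, -1.7]
grip_width: 0.75
```

drive_tool:
  increments: "0 3 0 0 100; 0 3 0 0 100; 0 0 0 0 100"
  squeeze: 10

```text
time: 23.92
position: [0.5022, 0.1513, 0.0522]
tool_rot: [-1.572, 0.013, -0.014]
ft_force: [-1.1, -1.4, 4.0]
grip_width: 0.749
```

drive_tool:
  increments: "0 2 0 0 100; 0 2 0 0 100; 0 0 0 0 100"

```text
time: 24.3
position: [0.5026, 0.1505, 0.049]
tool_rot: [-1.573, 0.013, -0.015]
ft_force: [-2.7, -4.4, 11.6]
grip_width: 0.745
```

Run:
```python
from h import *
S=st()
w=cam("wrist"); cv2.imwrite("pics/w15.png",cv2.resize(w["img"][:,:,::-1],(768,576)))
```

```text
t 24.3 p [0.5026 0.1505 0.049 ] R [[1.0, 0.001, 0.018], [-0.018, -0.002, 1.0], [0.001, -1.0, -0.002]] F [-2.7 -4.4 11.6] w 0.745
```

View pics/w15.png

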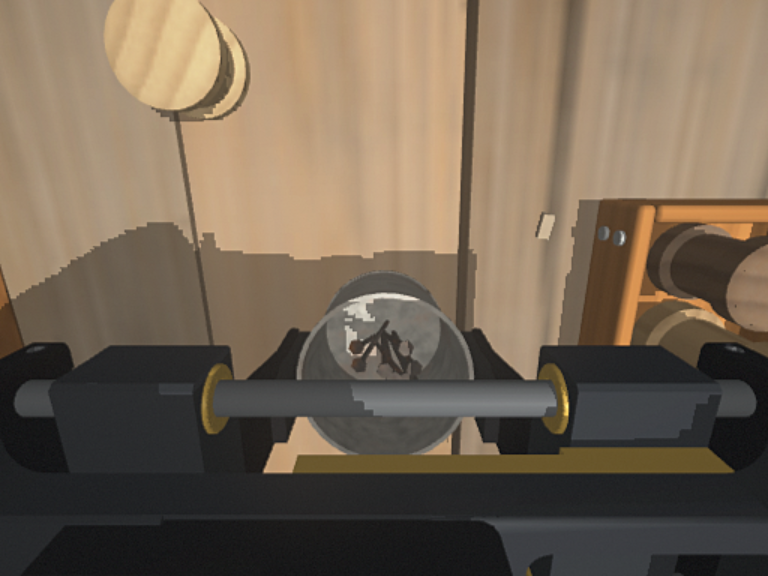

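drive_tool:
  increments: "0 -1 0 0 60; 0 0 0 0 55; 0 0 0 0 40; 0 0 0 0 0; 0 0 0 0 0; 0 0 0 0 0; 0 -40 0 0 0; 0 -50 0 0 0; 0 0 0 0 0; 0 0 0 0 0"

```text
time: 25.6
position: [0.5015, 0.1516, 0.1382]
tool_rot: [-1.571, 0.014, -0.013]
ft_force: [0.0, 0.5, -1.0]
grip_width: 0.999
```

Run:
```python
from h import *
import pickle
S=st()
w=cam("wrist"); cv2.imwrite("pics/w16.png",cv2.resize(w["img"][:,:,::-1],(768,576)))
s=cam("scene"); crop(s,230,100,330,220,5,"pics/s16.png")
pickle.dump((w,s),open("c16.pkl","wb"))
```

```text
t 25.6 p [0.5015 0.1516 0.1382] R [[1.0, -0.0, 0.017], [-0.017, -0.001, 1.0], [-0.0, -1.0, -0.001]] F [ 0.   0.5 -1. ] w 0.999
```

View pics/w16.png

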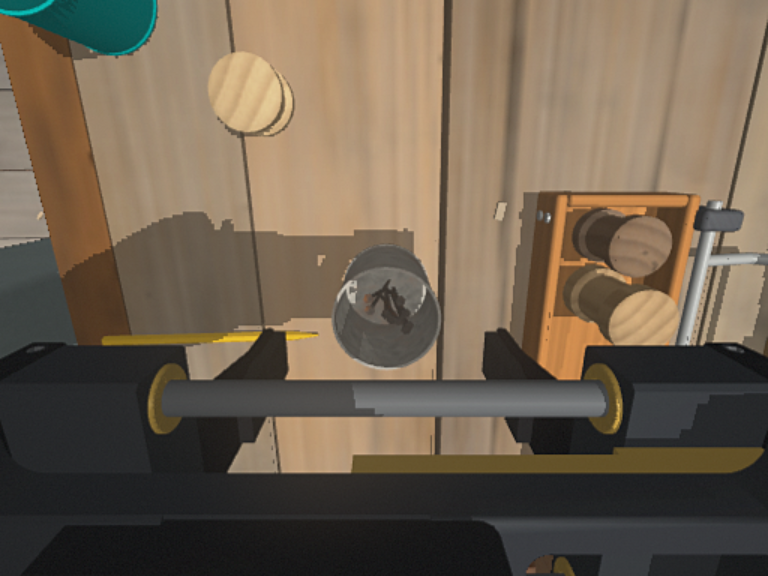

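View pics/s16.png

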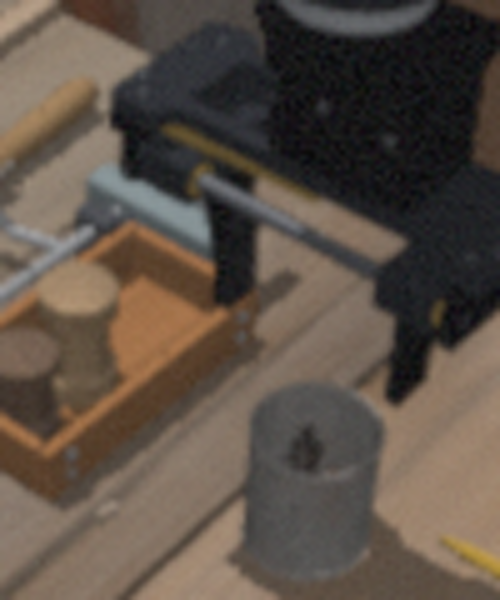

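Run:
```python
from h import *
import pickle
w,s=pickle.load(open("c16.pkl","rb"))
W=lambda p:((p[0]+.5)/1.5-.5,(p[1]+.5)/1.5-.5)
S=lambda p:(230+(p[0]+.5)/5-.5,100+(p[1]+.5)/5-.5)
print("tin wrist rim c",onz(w,*W((386,314)),.075),"bot edge",onz(w,*W((386,368)),.075)[1]+.033,"floor edge",onz(w,*W((388,245)),0)[1]-.033)
print("tin scene",onz(s,*S((316,430)),.075))
# predicted outlines
for c in ([.5015,.1505],[.5015,.154]):
  a=np.linspace(0,2*np.pi,73)
  for z in(.075,0):
    q=np.array([proj(w,(c[0]+.033*np.cos(t),c[1]+.033*np.sin(t),z)) for t in a])*1.5; print(c,z,"w",q.min(0).round(),q.max(0).round(), end=" ")
    q=(np.array([proj(s,(c[0]+.033*np.cos(t),c[1]+.033*np.sin(t),z)) for t in a])-[230,100])*5; print("s",q.min(0).round(),q.max(0).round())
```

```text
tin wrist rim c [0.50188414 0.14517372 0.075     ] bot edge 0.14231313925868586 floor edge 0.13977626884362945
tin scene [0.5027735 0.1404087 0.075    ]
[0.5015, 0.1505] 0.075 w [329. 251.] [441. 356.] s [235. 393.] [373. 491.]
[0.5015, 0.1505] 0 w [342. 231.] [428. 313.] s [227. 498.] [358. 595.]
[0.5015, 0.154] 0.075 w [329. 245.] [441. 351.] s [230. 397.] [369. 495.]
[0.5015, 0.154] 0 w [342. 226.] [428. 309.] s [223. 502.] [354. 599.]
```

drive_tool:
  increments: "0 30 -10.5 0 0; 0 40 0 0 0; 0 18 0 0 40; 0 0 0 0 110; 0 0 0 0 110; 0 0 0 0 110; 0 0 0 0 110; 0 -10 0 0 110; 0 -40 0 0 110; 0 -40 0 0 110; 0 -10 0 0 110; 0 0 0 0 110; 0 0 0 0 110"
  squeeze: 25

```text
time: 27.32
position: [0.5004, 0.1409, 0.1489]
tool_rot: [-1.571, 0.016, -0.011]
ft_force: [-0.2, -0.0, -1.6]
grip_width: 0.749
```

Run:
```python
from h import *
import pickle
S=st()
w=cam("wrist"); cv2.imwrite("pics/w17.png",cv2.resize(w["img"][:,:,::-1],(768,576)))
s=cam("scene"); crop(s,220,60,320,180,5,"pics/s17.png")
pickle.dump((w,s),open("c17.pkl","wb"))
p=S["position"]; 
a=np.linspace(0,2*np.pi,73)
for off in(0,.004):
 for z in(.025,-.050):
    q=np.array([proj(w,(p[0]+.033*np.cos(t),p[1]+off+.033*np.sin(t),p[2]+z)) for t in a])*1.5; print(off,z,"w",q.min(0).round(),q.max(0).round(), end=" ")
    q=(np.array([proj(s,(p[0]+.033*np.cos(t),p[1]+off+.033*np.sin(t),p[2]+z)) for t in a])-[220,60])*5; print("s",q.min(0).round(),q.max(0).round())
```

```text
t 27.32 p [0.5004 0.1409 0.1489] R [[1.0, -0.003, 0.017], [-0.017, -0.001, 1.0], [-0.003, -1.0, -0.001]] F [-0.2 -0.  -1.6] w 0.749
0 0.025 w [299. 297.] [471. 451.] s [311. 425.] [460. 522.]
0 -0.05 w [326. 254.] [444. 364.] s [302. 548.] [442. 644.]
0.004 0.025 w [298. 286.] [472. 443.] s [306. 430.] [455. 526.]
0.004 -0.05 w [326. 246.] [444. 358.] s [296. 552.] [437. 649.]
```

View pics/w17.png

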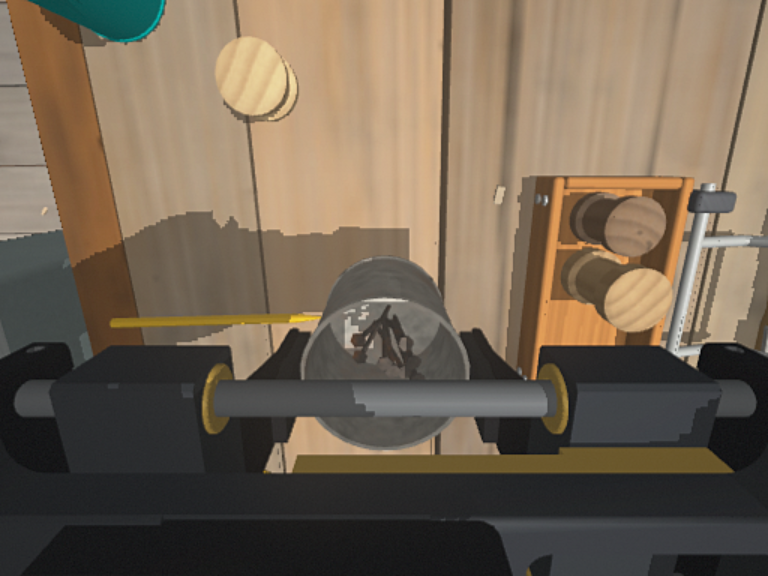

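View pics/s17.png

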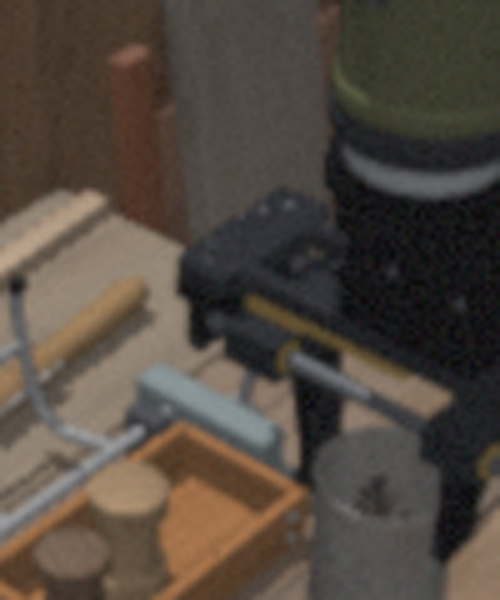

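drive_tool:
  increments: "15 0 -5 0 110; 32 0 -11 0 110; 33 0 -12 0 110; 33 0 -12 0 110; 32 0 -10 0 110; 15 0 -5 0 110; 0 20 0 0 110; 0 10 0 0 110; 0 0 0 0 110; 0 0 0 0 110"

```text
time: 28.68
position: [0.6604, 0.0841, 0.1208]
tool_rot: [-1.571, 0.012, -0.013]
ft_force: [0.9, -0.8, -2.1]
grip_width: 0.746
```

Run:
```python
from h import *
import pickle
S=st()
w=cam("wrist"); cv2.imwrite("pics/w18.png",cv2.resize(w["img"][:,:,::-1],(768,576)))
s=cam("scene"); crop(s,220,60,320,180,5,"pics/s18.png")
t=cam("top"); crop(t,240,115,360,205,6,"pics/t18.png")
pickle.dump((w,s,t),open("c18.pkl","wb"))
```

```text
t 28.68 p [0.6604 0.0841 0.1208] R [[1.0, 0.0, 0.016], [-0.016, -0.0, 1.0], [0.0, -1.0, -0.0]] F [ 0.9 -0.8 -2.1] w 0.746
```

View pics/w18.png

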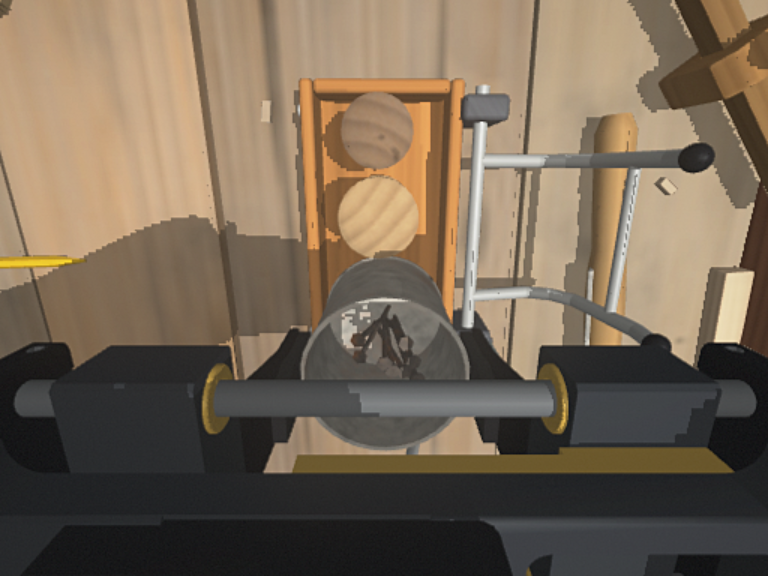

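View pics/s18.png

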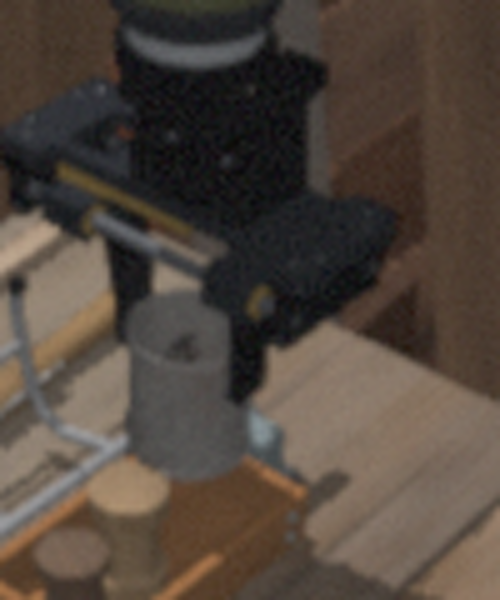

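View pics/t18.png

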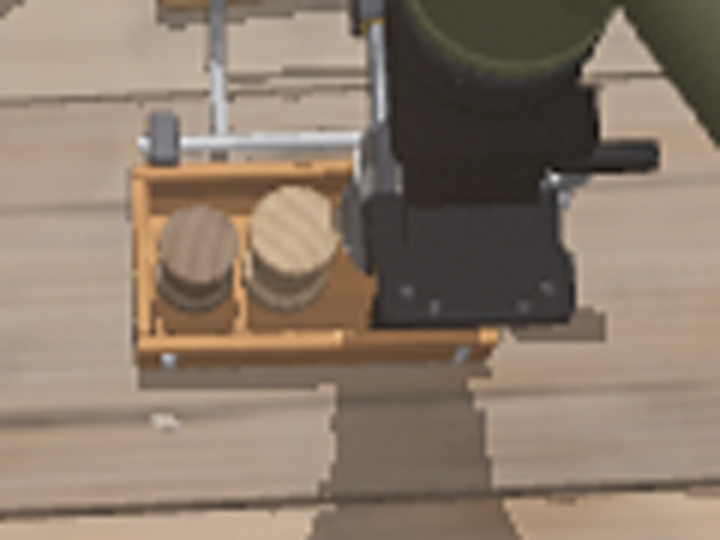

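drive_tool:
  increments: "-1 20 0 0 110; 0 15 0 0 110; 0 10 0 0 110; 0 0 0 0 110"

```text
time: 29.32
position: [0.6586, 0.0835, 0.0739]
tool_rot: [-1.571, 0.015, -0.011]
ft_force: [-0.1, -0.0, -1.6]
grip_width: 0.747
```

drive_tool:
  increments: "0 8 0 0 110; 0 6 0 0 110; 0 0 0 0 110"

```text
time: 29.7
position: [0.6592, 0.0836, 0.0609]
tool_rot: [-1.571, 0.014, -0.012]
ft_force: [0.4, -0.8, -1.7]
grip_width: 0.748
```

drive_tool:
  increments: "0 3 0 0 110; 0 2 0 0 110; 0 0 0 0 110"

```text
time: 30.08
position: [0.6598, 0.0837, 0.0575]
tool_rot: [-1.571, 0.013, -0.014]
ft_force: [-1.3, -0.1, 3.8]
grip_width: 0.747
```

drive_tool:
  increments: "0 0 0 0 60; 0 0 0 0 50; 0 0 0 0 20; 0 0 0 0 20; 0 0 0 0 20; 0 -30 0 0 20; 0 -50 0 0 0; 0 -50 0 0 0; 0 -40 0 10 0; 0 0 0 10 0; 0 0 0 10 0; 0 0 0 10 0; 0 0 0 10 0; 0 0 0 10 0; 0 0 0 10 0; 0 0 0 10 0; 0 0 0 10 0; 0 0 0 0 0; 0 0 0 0 0"

```text
time: 32.45
position: [0.6595, 0.0838, 0.2265]
tool_rot: [-1.203, 1.219, -1.219]
ft_force: [0.3, -0.6, 0.7]
grip_width: 1.0
```

Run:
```python
from h import *
import pickle
S=st()
w=cam("wrist"); cv2.imwrite("pics/w19.png",cv2.resize(w["img"][:,:,::-1],(768,576)))
s=cam("scene"); crop(s,200,60,340,200,4,"pics/s19.png")
pickle.dump((w,s),open("c19.pkl","wb"))
o=(.6585,.124);a=np.radians(-1)
def tr(x,y,z): return (o[0]+x*np.cos(a)-y*np.sin(a),o[1]+x*np.sin(a)+y*np.cos(a),z)
print("lever exp",(proj(w,tr(.010,-.119,.128))*1.5).round(),tr(.01,-.119,.128))
```

```text
t 32.45 p [0.6595 0.0838 0.2265] R [[-0.014, -0.0, 1.0], [-1.0, -0.0, -0.014], [0.0, -1.0, -0.0]] F [ 0.3 -0.6  0.7] w 1.0
lever exp [501. 276.] (np.float64(0.6664216405855271), np.float64(0.004843600212016602), 0.128)
```

View pics/w19.png

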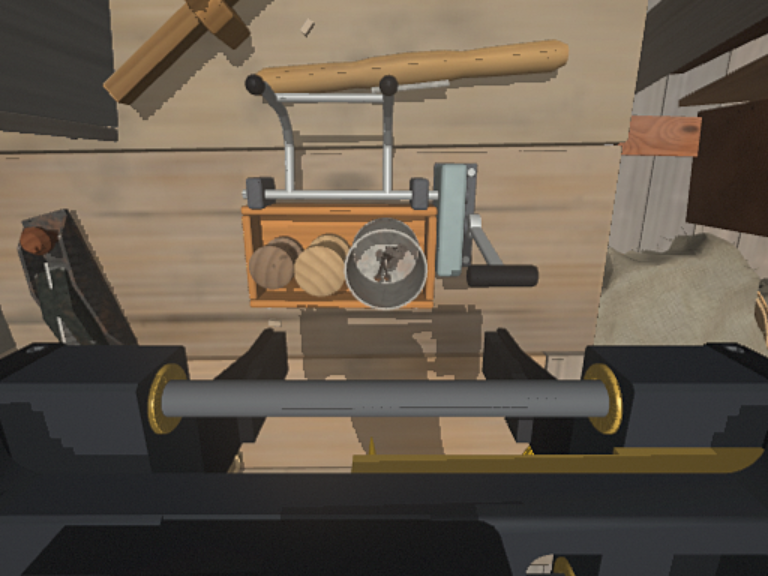

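View pics/s19.png

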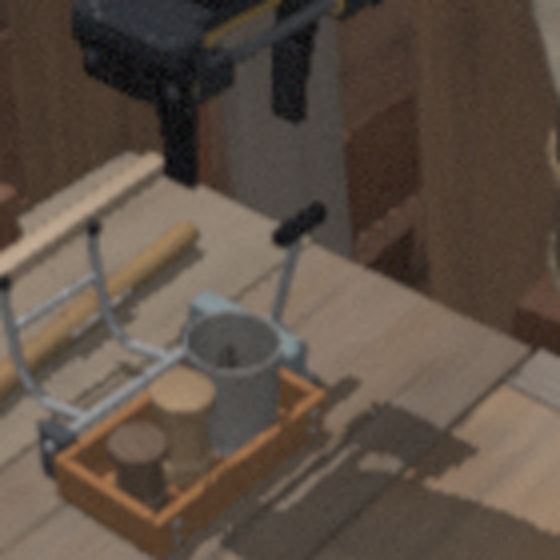

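Run:
```python
from h import *
import pickle
w,s=pickle.load(open("c19.pkl","rb"))
W=lambda p:((p[0]+.5)/1.5-.5,(p[1]+.5)/1.5-.5)
S=lambda p:(200+(p[0]+.5)/4-.5,60+(p[1]+.5)/4-.5)
a=np.radians(-1)
for n,p,q,z in [("tin",(386,269),(234,342),.081),("pale",(320,272),(182,393),.076),("dark",(275,264),(137,445),.061)]:
    for P in (onz(w,*W(p),z),onz(s,*S(q),z)):
        d=P[:2]-[.6585,.124]; print(n,P.round(4),"tray",np.round([d[0]*np.cos(a)+d[1]*np.sin(a),-d[0]*np.sin(a)+d[1]*np.cos(a)],4))
print("lever",onz(w,*W((502,276)),.128))
```

```text
tin [0.6606 0.0824 0.081 ] tray [ 0.0028 -0.0416]
tin [0.6598 0.0809 0.081 ] tray [ 0.0021 -0.0431]
pale [0.6576 0.1355 0.076 ] tray [-0.0011  0.0115]
pale [0.656  0.1382 0.076 ] tray [-0.0027  0.0142]
dark [0.6613 0.1753 0.061 ] tray [0.0019 0.0514]
dark [0.6563 0.182  0.061 ] tray [-0.0033  0.0579]
lever [0.66635542 0.00443233 0.128     ]
```

drive_tool:
  increments: "40 0 5 0 0; 39 0 4 0 0; 0 40 0 0 0; 0 40 0 0 0; 0 25 0 0 0; 0 0 0 0 160; 0 0 0 0 160; 0 0 0 0 160; 0 0 0 0 160; 0 0 0 0 160; 0 0 0 0 160; 0 0 0 0 160"
  squeeze: 20

```text
time: 34.05
position: [0.6676, 0.0052, 0.1223]
tool_rot: [-1.2, 1.221, -1.221]
ft_force: [-0.4, 0.7, 3.9]
grip_width: 0.524
```

Run:
```python
from h import *
S=st()
w=cam("wrist"); cv2.imwrite("pics/w20.png",cv2.resize(w["img"][:,:,::-1],(768,576)))
```

```text
t 34.05 p [0.6676 0.0052 0.1223] R [[-0.017, 0.001, 1.0], [-1.0, 0.001, -0.017], [-0.001, -1.0, 0.001]] F [-0.4  0.7  3.9] w 0.524
```

View pics/w20.png

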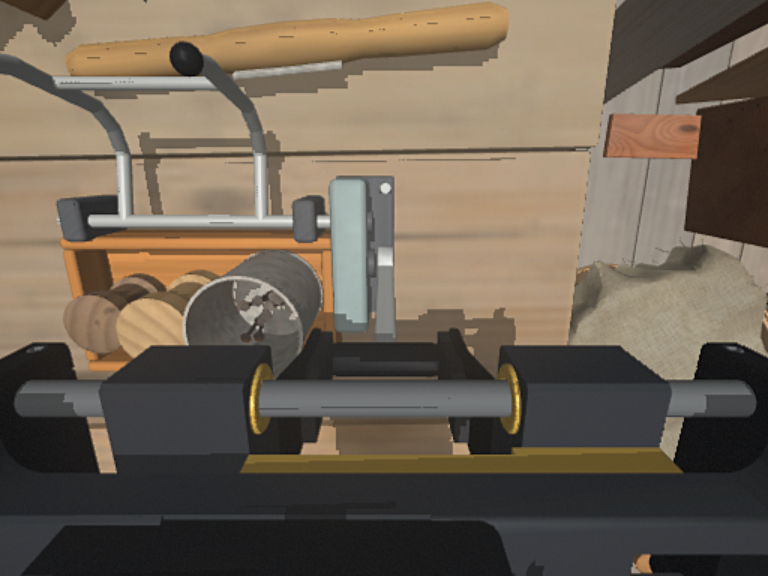

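drive_tool:
  increments: "0 2 -9 0 160; 0 3 -9 0 160; 0 4 -9 0 160; 0 5 -9 0 160; 0 6 -8 0 160; 0 7 -7 0 160; 0 7 -7 0 160; 0 8 -6 0 160; 0 9 -5 0 160; 0 9 -4 0 160; 0 10 -3 0 160; 0 6 -2 0 160; 0 6 -1 0 160; 0 3 0 0 160; 0 0 0 0 160; 0 0 0 0 160"

```text
time: 36.1
position: [0.5874, 0.0065, 0.0393]
tool_rot: [-1.203, 1.223, -1.221]
ft_force: [-12.2, 3.5, 18.1]
grip_width: 0.525
```

Run:
```python
from h import *
S=st()
w=cam("wrist"); cv2.imwrite("pics/w21.png",cv2.resize(w["img"][:,:,::-1],(768,576)))
s=cam("scene"); crop(s,200,60,340,200,4,"pics/s21.png")
```

```text
t 36.1 p [0.5874 0.0065 0.0393] R [[-0.016, -0.002, 1.0], [-1.0, -0.0, -0.016], [0.0, -1.0, -0.002]] F [-12.2   3.5  18.1] w 0.525
```

View pics/w21.png

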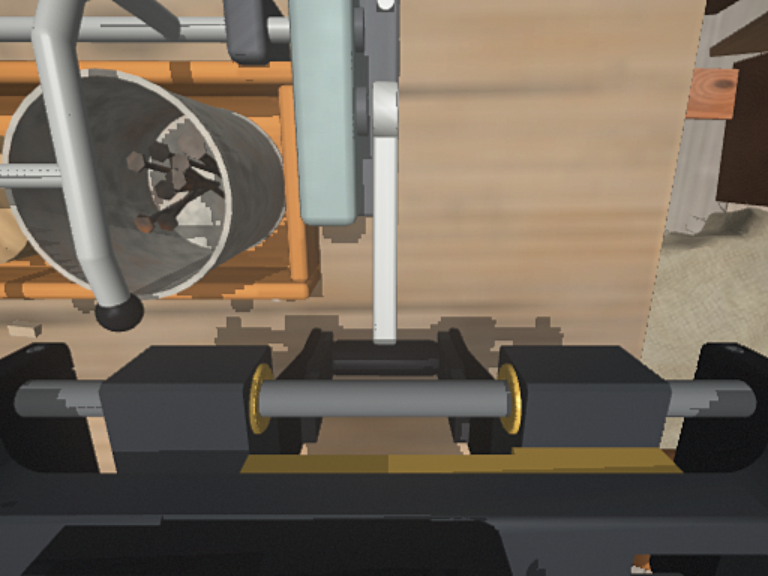

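View pics/s21.png

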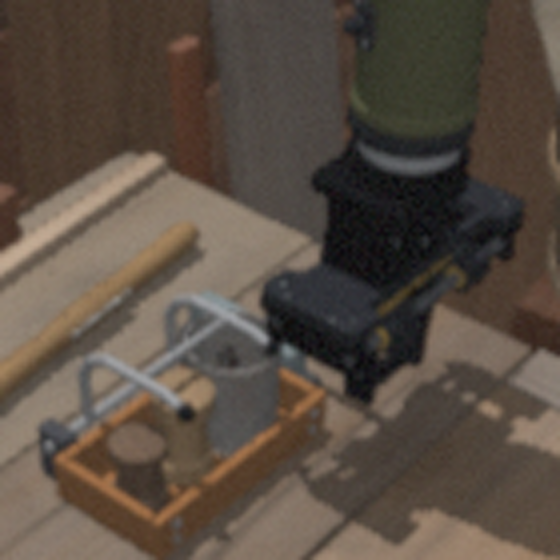

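drive_tool:
  increments: "0 -2 2 0 160; 0 0 0 0 80; 0 0 0 0 0; 0 0 0 0 0; 0 0 0 0 0; 0 0 0 0 0; 0 -20 0 0 0; 0 -40 0 0 0; 0 -50 -10 0 0; 0 -50 -20 0 0; 40 0 -10 0 0; 50 0 0 0 0; 50 0 0 0 0; 0 0 0 0 0; 0 0 0 0 0; 0 0 0 0 0"

```text
time: 38.2
position: [0.5483, -0.1316, 0.1992]
tool_rot: [-1.202, 1.219, -1.22]
ft_force: [0.1, 0.8, -1.3]
grip_width: 1.003
```

Run:
```python
from h import *
import pickle
S=st()
w=cam("wrist"); cv2.imwrite("pics/w22.png",cv2.resize(w["img"][:,:,::-1],(768,576)))
s=cam("scene"); crop(s,190,100,350,300,2.9,"pics/s22.png")
t=cam("top"); crop(t,180,115,380,305,4,"pics/t22.png")
pickle.dump((w,s,t),open("c22.pkl","wb"))
```

```text
t 38.2 p [ 0.5483 -0.1316  0.1992] R [[-0.014, 0.001, 1.0], [-1.0, 0.0, -0.014], [-0.0, -1.0, 0.001]] F [ 0.1  0.8 -1.3] w 1.003
```

View pics/s22.png

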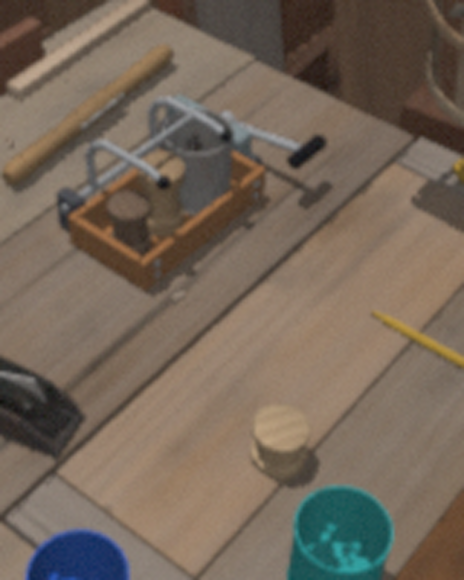

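View pics/t22.png

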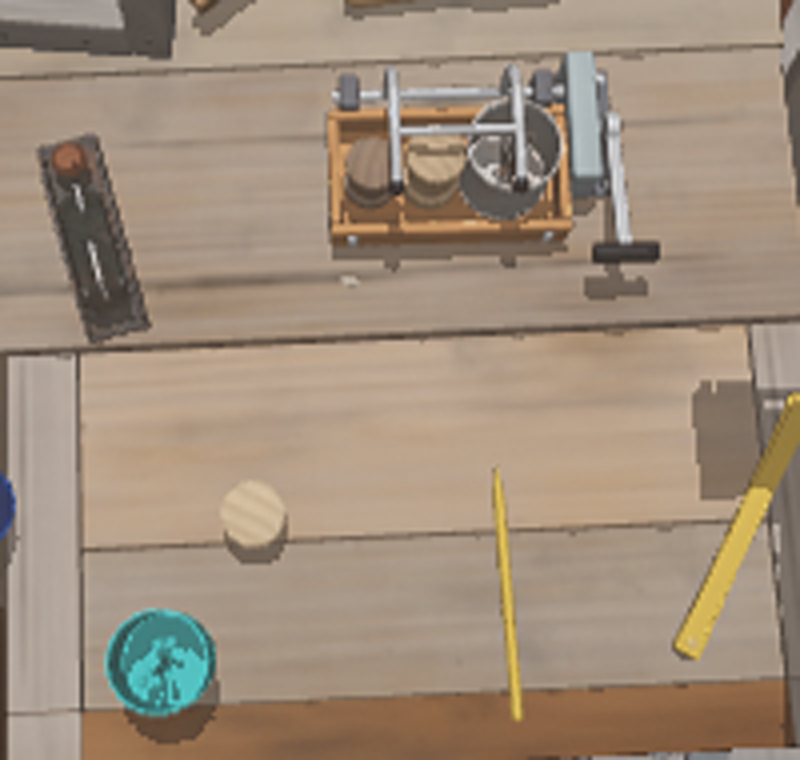

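Run:
```python
from h import *
st(); print(workorder.close_job())
```

```text
t 38.35 p [ 0.5481 -0.1322  0.1987] R [[-0.015, 0.0, 1.0], [-1.0, 0.0, -0.015], [-0.0, -1.0, 0.0]] F [ 0.2 -0.2 -0.8] w 0.996
the job is handed in; nothing more can be done
None
```

The job is handed in at 38.4 s of the 72 s. The tin of nails, the pale sleeve and the dark sleeve stand in the tray with the lever down and the arches shut over them.

- **What I did:** I lifted the lever by pinching its grip by the ends. I shifted the dark sleeve to the left end, set the pale sleeve next to it and the tin at the right. Then I pulled the lever back along its arc to the stop.
- **What went wrong:** On the first try at placing the tin, its bottom edge caught the right wall of the tray. The tin tilted in the grip by roughly 0.2 rad, judged from the pictures; the limit is 0.5. I set it down upright on the bench in front of the tray, gripped it again centrally and placed it without touching the walls.
- **Last checks:** After closing, the lever grip sits at the same pixels as at the start, so it reads as fully shut, and all three things look upright in both views. Stub and plane are where they were at the start, and the arm is clear.
- **Positions in the tray, measured just before closing:**

| Thing | x (mm) | y (mm) |
|---|---|---|
| Tin | about +2 | about -42 |
| Pale sleeve | about -2 | about +13 |
| Dark sleeve | about 0 | about +51 to +58 |

The two views disagreed by up to 5 mm in x and 7 mm in y on the dark sleeve, but every reading is inside the limits.

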